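# Close a sugar dredger: sieve disk, then screw ring

### The arm

A 6-joint arm with a two-finger parallel gripper is mounted at the origin on the work surface. World frame = base frame: x ahead of the robot, y to its left, z up, the work surface at z = 0. Lengths are in m, angles in rad, forces in N, time in s.
With the tool pointing down it reaches from about 0.3 to 0.875 m from the base axis. Payload 4.2 kg.
Tool frame: the origin (TCP) lies on the centre line of the jaws, within the pads' length; the fingertips stand 25 mm ahead of it and the grasp point (between the pads) lies 6 mm ahead of it; z points along the fingers, x is the direction in which the jaws open and shut, and the axes are right-handed (so a half turn about z gives the same grasp; the last joint's range is limited). The gripper opens to 85 mm and grips with 20 to 120 N. Pads are 22 mm wide; open, the fingers measure 114 mm over their backs; the gripper's body (76 mm by 85 mm) begins 54 mm behind the grasp point. The pads swing forward as they close: fully open they stand 13 mm farther back than shut.
Start: joints at [1.086, 0.32, 1.565, -0, 1.257, -0.02], TCP at [0.258, 0.514, 0.226] pointing down, gripper open.
Joint ranges: [-3.11, 3.11], [-0.84, 2.01], [0.21, 2.61], [-1.34, 4.49], [0.05, 2.63], [-2.56, 2.56]. Speed limits (rad/s): [2.57, 2.57, 3.14, 3.14, 3.14, 3.14].

### API

Orientations are given as a unit quaternion [x, y, z, w].
In Python, from plant import robot gives the robot as it stands.
- The arm moves only by the tool move_arm, never from a script. Its argument "steps" is one flat list of numbers, 7 for each row, row after row: the finger opening in cm, from 0 to 8.54, then the shift along the world's x, y, z in cm, then the turn, a rotation vector about the world's x, y, z in rad. In form: [gripper, x, y, z, rx, ry, rz, gripper, x, y, z, rx, ry, rz, ...]. A call has 1 to 20 rows; each row is the pose to reach, as a shift and turn from the pose measured when the call began; what a row does not reach only later rows make up. A row lasts 1/10 s, in which the tool goes at most 50 mm and 8.59 degrees, less where a joint would pass 70% of its speed; a pose out of reach is approached as far as the arm can. A call with a gripper value outside its range is refused whole. The fingers move at their own pace and stop on an object; the grip force is fixed at half the most. Time passes only in rows, so rows that repeat a pose let the fingers close. It gives the time, the measured TCP pose, the force and the opening at its end, in the units of the state.
- robot.sense(): the state, without advancing time (a new reading comes with each control period).
- robot.capture(name): name is "scene" or "top" or "wrist"; returns (picture, depth): 480x640x3 uint8, red, green, blue; 480x640 float32, m along the optical axis (not along the pixel's ray), 0 where there is no reading.
- robot.camera_params(name): a dict with "K" (3x3 intrinsics, pixels), "rvec" (rotation vector, rad) and "tvec" (3), from world to camera coordinates, as OpenCV has them. Camera axes: x right, y down, z forward; pixel columns grow to the right and rows downward; lengths in m; the calibration is good to about 2 mm. A picture is of the moment at which its call begins: read the wrist's pose just before it. camera_params takes no time and is no camera call; for the wrist camera it gives the pose at the moment of the call.
- robot.hand_in(): hands the job in, once; it reports no verdict.
Trained networks look in the newest picture that a camera, given by its name, has taken for a name from the list of things; names that differ only in an ending like _2 or _b are one class to them, and where a whole thing is asked for, a point or a joint stands for the part that bears it (a point fixed in the world has none). Each returns a list of dicts, best first, with "p" (0 to 1); they miss things now and then, are a little off and sometimes report something else, mostly with a low value. They report only what shows in the picture. A call takes as long as a camera call. They do not tell look-alikes from the thing itself.
- robot.find_in(camera, name): "point" ([row, column] in pixels, amid what is visible of it).
- robot.masks_of(camera, name): "pixels" (480x640 bool, what is visible of it) and "point" ([row, column] in pixels, amid what is visible of it).
- robot.pinpoint(camera, name): "point" ([row, column] in pixels: a listed point, or the origin of a listed thing).
The state is a dict: "clock": time; "joints": joint angles; "qvel": joint speeds; "joint_torque": joint torques, N m; "position": TCP position; "tcp_rot": TCP orientation; "contact_force": force on the tool from outside, world axes, zero at the start; "ft_torque": the same for the moment, N m; "grip_width": opening from 0.0 (shut) to 1.0 (fully open).
Only numpy, scipy, OpenCV 4.12 (cv2) and the standard library are available. Lean on these libraries where they do the work, as an engineer would, in place of code of your own. Each camera call takes 0.05 s, during which the arm holds its last target.

### The job

Get the clean, empty sugar dredger on the bench ready for use: lay the small sieve disk in the jar's mouth, knob up, so that it sits fully home, and only then put the steel screw ring over it and turn it clockwise (seen from above) until it is snug, with its two flat ears in line with the long side of the jar's bracket. Use the sieve that fits, and do not tip over anything standing on the table.

Things in the scene. Friction and masses are not known exactly. Their poses are not given: they have to be found in the camera images.
- jar: Empty aluminium jar, 112 mm tall, fixed upright to the table in a steel bracket with a 150 x 80 x 6 mm foot plate. Origin: centre of the underside; z up, x along the plate's long side. Body 74 mm across to 84 mm high, then a shoulder; neck 48 mm across from 93 mm up, tapering over its last 5 mm to 45 mm at the rim. Two bracket uprights at x = +-45 mm reach 60 mm high.
- jar_thread (a point): Point on the jar's axis, 8 mm below the rim, axes as the jar's. Here two opposite thread ramps, 3 mm thick, widen the neck to 56 mm: each starts 34 deg anticlockwise of +x (or -x), underside 5.5 mm below the rim, and falls clockwise 5 mm per quarter turn to a stop 21 deg clockwise of that axis. The gaps between ramps run from 34 to 146 deg anticlockwise of +x, and opposite.
- jar_mouth (a point): Centre of the jar's open mouth, at rim height (112 mm above the table), axes as the jar's. The mouth is 41 mm wide and 4.5 mm deep down to a flat ledge, which leaves a 29 mm hole.
- sieve: The sieve that fits: loose perforated steel disk 38.5 mm across, 6 mm thick, lower edge chamfered 2.5 mm, with a round upright knob 16 mm across, 18 mm tall on its top (24 mm overall, about 35 g). Origin: centre of the underside, z up. Starts flat on the table, knob up. Seated, its underside is on the ledge 4.5 mm below the rim, its top 1.5 mm above the rim.
- spare_sieve: A like-looking sieve for a bigger jar, 62 mm across, with the same knob; it does not fit this jar and is not needed. Origin: centre of the underside.
- ring: Loose steel screw ring, 17 mm tall, 64 mm across, about 60 g, with two opposite flat ears 24 mm wide whose outer faces are parallel, 66 mm apart. Origin: centre of the underside (open side of the skirt); z up, x through both ears. On top a 3 mm flange with a 26 mm hole that passes the knob; skirt 58.6 mm wide inside. Starts on the table, flange up.
- ring_lugs (a point): Ring's axis, 3 mm above its underside, axes as the ring's. Under each ear an inner lug 10 mm wide, 1 to 4.5 mm above the underside, 50 mm between the two. They go down through the gaps of the jar's thread and then run clockwise under its ramps. Set down at a wrong angle they rest on the ramps, the ring 4 to 9 mm too high; turning clockwise drops them into the gaps.
- ring_top (a point): Centre of the ring's top, 17 mm above its underside, axes as the ring's. Set over the seated sieve with the ears 55 to 110 deg anticlockwise of the jar's x axis (a half turn makes no difference) the ring drops until its underside is 12.5 mm below the rim. Turned clockwise it grows tight as the ears line up with the jar's x axis, and meets a stop about 10 deg farther.
- jam_jar: Bystander: closed glass jar, 72 mm across, 95 mm tall, standing. Origin: centre of the underside.
- syrup_bottle: Bystander: white capped bottle, 60 mm across, 170 mm tall, standing. Origin: centre of the underside.
- mug: Bystander: white mug, 80 mm across, 90 mm tall, standing. Origin: centre of the underside.
- cup: Bystander: light paper cup, 76 mm across, 100 mm tall, standing near the working area. Origin: centre of the underside.
Things that resemble listed ones, but are neither listed nor needed, are in the scene too. What is shaped like the ring but red is not meant.

How it is judged:
By the outcome, as a careful person would: the job done as asked, in the order asked, and still so for the second after the job is handed in, with the robot touching nothing.
It also fails if it takes over 61 s, if anything falls off the work surface, if the arm or the gripper's body presses on something with over 40 N, if the wrist force passes 120 N, or if a joint passes its speed limit or range.

## Working session

There is one attempt and no reset: what is moved stays moved. The work goes in short steps, Python scripts to look and compute and a tool call to move; the robot and the scene stay as the last step left them, time stands still between calls to the robot, and variables do not carry over. Pictures are saved under pics/ and viewed, and the job is handed in when it is done.

Besides the shell and the picture viewer there is one more tool, called after "Call:" as name(argument=value, ...), one argument or row to a line, values as JSON. move_arm: Moves the arm, as the interface text tells. Its arguments: {"type":"object","properties":{"steps":{"type":"array","items":{"type":"number"}}},"required":["steps"]}

```bash
ls; mkdir -p pics; cat > h.py <<'E'
import numpy as np, cv2
from plant import robot
def cam(n):
    p=robot.camera_params(n); R,_=cv2.Rodrigues(np.array(p["rvec"],float)); return np.array(p["K"]),R,np.array(p["tvec"],float).reshape(3)
def world(c,d,rc):
    K,R,t=c; r,q=rc
    p=np.linalg.inv(K)@np.array([q,r,1.])*d
    return R.T@(p-t)
def onplane(c,rc,z):
    K,R,t=c; ray=R.T@np.linalg.inv(K)@np.array([rc[1],rc[0],1.]); o=-R.T@t
    return o+ray*(z-o[2])/ray[2]
def cloud(c,D):
    K,R,t=c; v,u=np.mgrid[:480,:640]
    P=np.stack([(u-K[0,2])/K[0,0]*D,(v-K[1,2])/K[1,1]*D,D],-1)
    W=(P-t)@R; W[D==0]=np.nan
    return W
def proj(c,P):
    K,R,t=c; q=K@(R@np.array(P)+t); return q[1]/q[2],q[0]/q[2]
def save(n,im): cv2.imwrite(f"pics/{n}.png",im[:,:,::-1])
E
python3 - <<'E'
from h import *
s=robot.sense();print({k:np.round(v,3) for k,v in s.items()})
for n in("scene","top"):
    im,D=robot.capture(n);save(n+"0",im);np.savez(n+"0.npz",im=im,D=D)
    c=cam(n)
    print(n,"cam at",-c[1].T@c[2])
    for o in("sieve","ring","jar","cup"):
        for r in robot.masks_of(n,o)[:5]:
            W=cloud(c,D)[r["pixels"]];print(o,round(r["p"],2),np.round(r["point"]),np.round(np.nanmedian(W,0),3),r["pixels"].sum())
print(robot.sense()["clock"])
E
```

```text
pics
{'clock': np.float64(0.0), 'joints': array([ 1.086,  0.32 ,  1.566,  0.   ,  1.257, -0.02 ]), 'qvel': array([-0.001,  0.001, -0.001,  0.   , -0.   , -0.001]), 'joint_torque': array([-2.0000e-03, -4.1552e+01, -2.3416e+01, -0.0000e+00,  8.0000e-03,
       -0.0000e+00]), 'position': array([0.257, 0.514, 0.225]), 'tcp_rot': array([ 0.851,  0.525, -0.001,  0.   ]), 'contact_force': array([-1.363, -0.278, -0.087]), 'ft_torque': array([ 0.001, -0.044,  0.016]), 'grip_width': np.float64(1.0)}
scene cam at [1.09785137 0.51366474 0.63561439]
sieve 0.93 [377. 395.] [0.642 0.234 0.006] 369
ring 0.89 [209. 324.] [ 0.37  -0.229  0.015] 428
ring 0.61 [226. 297.] [ 0.472 -0.211  0.016] 482
jar 0.9 [279. 315.] [ 0.613 -0.006  0.045] 2974
cup 0.67 [240. 228.] [ 0.667 -0.202  0.07 ] 1705
top cam at [ 0.51516068 -0.04342935  1.29385945]
sieve 0.51 [216. 217.] [0.634 0.228 0.007] 203
ring 0.97 [331. 413.] [ 0.363 -0.233  0.017] 598
ring 0.69 [284. 408.] [ 0.463 -0.218  0.017] 571
jar 0.85 [230. 326.] [ 0.584 -0.027  0.011] 2226
cup 0.97 [198. 411.] [ 0.663 -0.229  0.038] 967
cup 0.2 [144. 263.] [0.773 0.101 0.115] 817
0.5
```

View pics/scene0.png

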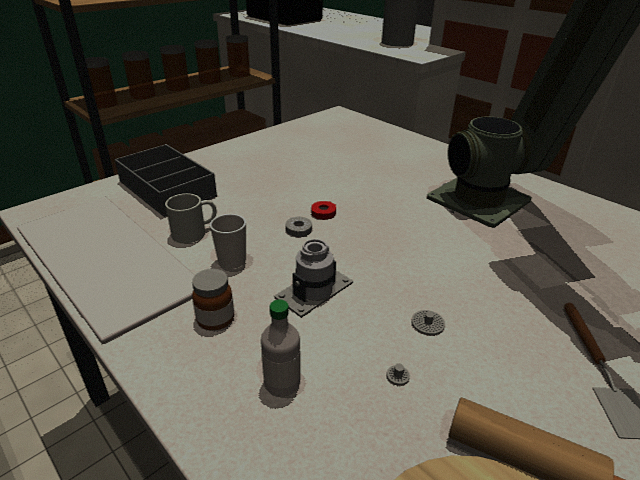

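View pics/top0.png

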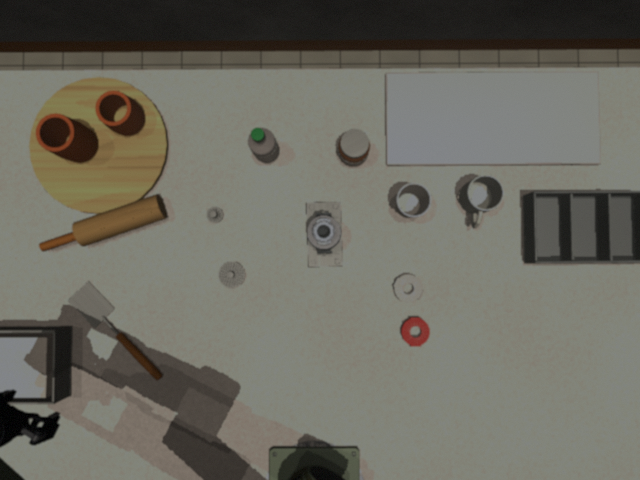

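In the scene view, the small sieve is at (375,398), the larger spare sieve at (322,428), the steel ring at (226,298), the red look-alike at (209,323) and the jar at (279,315). In the top view the same things are at (214,215), (274,232), (287,408), (331,415) and (231,324). The small sieve and the steel ring fit the description; an enlarged crop and size check will confirm that.

```bash
python3 - <<'E'
from h import *
d=np.load("top0.npz");im,D=d["im"],d["D"];c=cam("top");W=cloud(c,D);print(c[0])
ims=np.load("scene0.npz")["im"]
def crop(im,r,q,h,k): return cv2.resize(np.clip(im[r-h:r+h,q-h:q+h].astype(float)*1.6,0,255).astype(np.uint8),(390,290) if 0 else (290,290),interpolation=cv2.INTER_CUBIC)
a=np.hstack([crop(im,244,224,45,0),crop(im,231,324,40,0)[:, :220] if 0 else crop(im,231,324,40,0)])
b=np.hstack([crop(im,305,410,40,0),crop(ims,350,412,45,0)])
save("crop0",np.vstack([a,b]))
# table height near
print("table z",np.nanmedian(W[240:260,150:180,2]), np.nanmedian(W[330:350,330:360,2]))
def blob(r,q,h,z0,z1):
    w=W[r-h:r+h,q-h:q+h].reshape(-1,3);m=(w[:,2]>z0)&(w[:,2]<z1);w=w[m];return w
for n,r,q,h,z0,z1 in(("small",214,215,20,.004,.04),("spare",274,232,22,.004,.04),("ring",287,408,22,.012,.03),("red",331,415,22,.012,.03),("jar rim",231,324,30,.105,.125),("cup",200,411,30,.02,.12)):
    w=blob(r,q,h,z0,z1);print(n,len(w),np.round(w.min(0),3),np.round(w.max(0),3),np.round(np.median(w,0),3),np.round((w.min(0)+w.max(0))/2,4))
for o in("sieve","ring","jar","jar_mouth","ring_top"):
    for r in robot.pinpoint("top",o)[:4]: print(o,round(r["p"],2),np.round(r["point"],1),np.round(onplane(c,r["point"],{"jar_mouth":.112,"ring_top":.017}.get(o,0)),4))
E
```

```text
[[555.06845732   0.         331.16698451]
 [  0.         555.06845732 240.0860021 ]
 [  0.           0.           1.        ]]
table z 3.486349556159963e-05 0.00018983585361508027
small 271 [0.592 0.184 0.004] [0.683 0.275 0.031] [0.636 0.225 0.006] [0.6377 0.2296 0.0177]
spare 557 [0.448 0.139 0.004] [0.548 0.239 0.029] [0.497 0.188 0.007] [0.4981 0.1893 0.0165]
ring 532 [ 0.431 -0.25   0.012] [ 0.493 -0.183  0.024] [ 0.463 -0.218  0.017] [ 0.4623 -0.2167  0.0181]
red 529 [ 0.331 -0.265  0.012] [ 0.395 -0.203  0.026] [ 0.363 -0.233  0.018] [ 0.3633 -0.2339  0.0189]
jar rim 284 [ 0.561 -0.048  0.105] [ 0.615 -0.003  0.118] [ 0.589 -0.026  0.109] [ 0.5884 -0.0258  0.1113]
cup 604 [ 0.619 -0.259  0.021] [ 0.694 -0.184  0.107] [ 0.667 -0.235  0.08 ] [ 0.6567 -0.2213  0.064 ]
sieve 0.67 [216.6 218.5] [0.6308 0.2213 0.    ]
ring 0.94 [291.  409.7] [ 0.4558 -0.2241  0.    ]
ring 0.81 [330.3 415.2] [ 0.3651 -0.2359  0.    ]
jar 0.94 [233.5 325. ] [ 0.5903 -0.0277  0.    ]
jar_mouth 0.64 [229.9 325.4] [ 0.5915 -0.0299  0.112 ]
ring_top 0.78 [290.8 406.1] [ 0.4571 -0.2134  0.017 ]
ring_top 0.77 [331.5 411.2] [ 0.3644 -0.2242  0.017 ]
```

View pics/crop0.png

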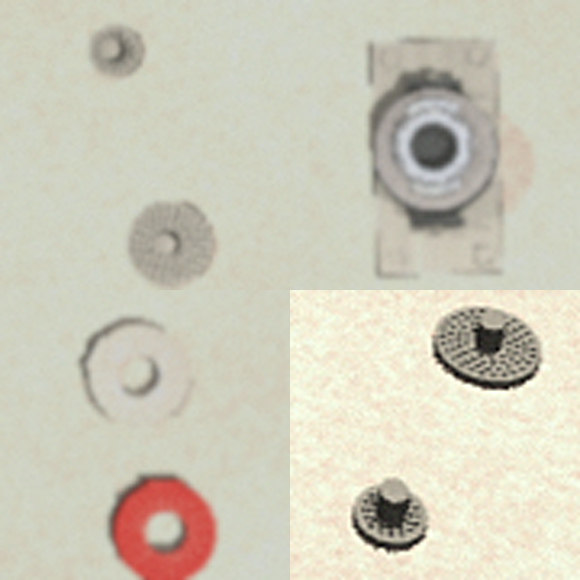

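Crop: the upper left shows the small sieve (about 38 mm) and the spare (about 62 mm). The lower left shows the steel ring above the red look-alike. The small sieve and the steel ring are the ones meant. Next I'll check the wrist camera geometry and the jar plate yaw.

```bash
python3 - <<'E'
from h import *
from scipy.spatial.transform import Rotation as Ro
s=robot.sense();c=cam("wrist");o=-c[1].T@c[2]
Rt=Ro.from_quat(s["tcp_rot"]).as_matrix()
print("cam in tool",Rt.T@(o-s["position"]),"cam axes in tool\n",np.round(Rt.T@c[1].T,3),c[0])
d=np.load("top0.npz");im,D=d["im"],d["D"];ct=cam("top");W=cloud(ct,D)
# plate
m=(W[...,2]>.0035)&(W[...,2]<.009)&(abs(W[...,0]-.588)<.1)&(abs(W[...,1]+.026)<.06)
p=W[m];print(len(p),p.min(0),p.max(0));
rr=cv2.minAreaRect((p[:,:2]*1000).astype(np.float32));print(rr)
m=(W[...,2]>.05)&(W[...,2]<.2)
n,l,st,ce=cv2.connectedComponentsWithStats(m.astype(np.uint8))
for i in range(1,n):
    if st[i,4]>60:
        q=W[l==i];print(np.round(np.percentile(q,[5,95],axis=0),2).tolist())
im,D=robot.capture("wrist");save("w0",im)
E
```

```text
cam in tool [ 0.0012827  -0.06951667 -0.14812859] cam axes in tool
 [[ 1.    -0.001 -0.   ]
 [ 0.001  0.962  0.272]
 [ 0.    -0.272  0.962]] [[421.99455588   0.         316.37178286]
 [  0.         421.99455588 238.03139876]
 [  0.           0.           1.        ]]
1030 [ 0.48887109 -0.08575901  0.00350046] [0.68739711 0.03278251 0.00899291]
((588.13916015625, -26.527713775634766), (118.5203857421875, 198.43809509277344), 89.94819641113281)
[[0.82, 0.39, 0.05], [0.89, 0.46, 0.11]]
[[0.76, 0.5, 0.06], [0.83, 0.57, 0.14]]
[[0.76, 0.08, 0.07], [0.8, 0.13, 0.17]]
[[0.75, -0.12, 0.06], [0.81, -0.06, 0.1]]
[[0.61, -0.42, 0.05], [0.71, -0.34, 0.09]]
[[0.62, -0.25, 0.05], [0.69, -0.19, 0.1]]
[[0.52, -0.69, 0.05], [0.68, -0.49, 0.07]]
[[0.58, 0.35, 0.05], [0.66, 0.52, 0.06]]
[[0.55, -0.05, 0.05], [0.62, 0.0, 0.11]]
[[0.22, 0.56, 0.06], [0.37, 0.67, 0.09]]
[[0.06, -0.05, 0.07], [0.1, 0.03, 0.17]]
```

Call:
move_arm(
  steps=[8.5, 3.8, -2.9, 0, 0, 0, -0.05, 8.5, 7.6, -5.8, 0, 0, 0, -0.1, 8.5, 11.4, -8.7, 0, 0, 0, -0.15, 8.5, 15.2, -11.6, 0, 0, 0, -0.25, 8.5, 19, -14.5, 0, 0, 0, -0.35, 8.5, 22.8, -17.4, 0, 0, 0, -0.45, 8.5, 26.6, -20.3, 0, 0, 0, -0.55, 8.5, 30.4, -23.2, 0, 0, 0, -0.65, 8.5, 32.5, -26.1, 0, 0, 0, -0.7, 8.5, 34, -28.8, 0, 0, 0, -0.75, 8.5, 34, -28.8, 0, 0, 0, -0.75, 8.5, 34, -28.8, 0, 0, 0, -0.75],
)

```text
clock: 2.0
position: [0.5978, 0.2257, 0.2255]
tcp_rot: [0.984, 0.177, -0.0, -0.0]
contact_force: [-1.1, 0.0, -0.3]
grip_width: 0.994
```

```bash
cat >> h.py <<'E'
def look(tag,names=("sieve",),z={}):
    c=cam("wrist");s=robot.sense();im,D=robot.capture("wrist");save(tag,im);np.savez(tag+".npz",im=im,D=D)
    print("clock",round(float(s["clock"]),2),"tcp",np.round(s["position"],4),"yaw",round(float(np.degrees(2*np.arctan2(s["tcp_rot"][1],s["tcp_rot"][0]))),2),"F",np.round(s["contact_force"],1))
    return c,im,D,cloud(c,D)
E
python3 - <<'E'
from h import *
c,im,D,W=look("w1")
for r in robot.masks_of("wrist","sieve")[:3]:
    w=W[r["pixels"]];print(r["p"],np.round(r["point"]),r["pixels"].sum(),np.round(np.nanmedian(w,0),4))
    k=w[(w[:,2]>.02)&(w[:,2]<.03)];print("knob top",len(k),np.round(k.mean(0),4),np.round(np.ptp(k,axis=0),4))
    k=w[(w[:,2]>.003)];print("disk",len(k),np.round((k.min(0)+k.max(0))/2,4),np.round(np.ptp(k,axis=0),4))
E
```

```text
clock 2.0 tcp [0.5978 0.2257 0.2255] yaw 20.34 F [-1.1  0.  -0.3]
0.89 [208. 360.] 1440 [0.6354 0.2331 0.0062]
knob top 268 [0.6366 0.2318 0.0237] [0.015  0.0154 0.005 ]
disk 1408 [0.6371 0.2315 0.0143] [0.038  0.038  0.0225]
```

View pics/w1.png

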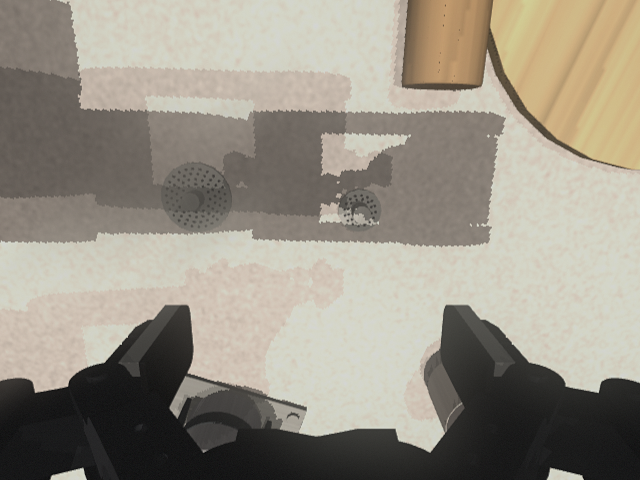

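The wrist view shows the small sieve at (208,360), 38 mm wide, so it is the right one. The spare is at (197,197). I'll move above the sieve with the jaws partly closed.

Call:
move_arm(
  steps=[4, 1.5, 0.3, -3, 0, 0, -0.1, 4, 2.7, 0.6, -6, 0, 0, -0.2, 4, 3.9, 0.6, -9, 0, 0, -0.3, 4, 3.9, 0.6, -12, 0, 0, -0.355, 4, 3.9, 0.6, -14, 0, 0, -0.355, 4, 3.9, 0.6, -14, 0, 0, -0.355],
)

```text
clock: 2.7
position: [0.6333, 0.2336, 0.0822]
tcp_rot: [1.0, 0.002, -0.003, 0.001]
contact_force: [-0.2, 0.2, -0.3]
grip_width: 0.471
```

```bash
python3 - <<'E'
from h import *
from scipy.spatial.transform import Rotation as Ro
c,im,D,W=look("w2")
s=robot.sense();Rt=Ro.from_quat(s["tcp_rot"]).as_matrix()
k=W[(W[...,2]>.02)&(W[...,2]<.027)&(abs(W[...,0]-.6367)<.02)&(abs(W[...,1]-.2317)<.02)]
print("knob",len(k),np.round((k.min(0)+k.max(0))/2,4),np.round(np.ptp(k,axis=0),4),np.round(k.mean(0),4))
T=(W-s["position"])@Rt
m=(T[...,2]>-.02)&(T[...,2]<.033)&(abs(T[...,0])<.06)
t=T[m];print("finger z max",np.percentile(t[:,2],[50,90,99,100]), "inner x",np.sort(t[t[:,0]>0,0])[:5],np.sort(-t[t[:,0]<0,0])[:5],s["grip_width"])
E
```

```text
clock 2.7 tcp [0.6333 0.2336 0.0822] yaw 0.25 F [-0.2  0.2 -0.3]
knob 721 [0.6368 0.2318 0.0228] [0.0157 0.0158 0.0056] [0.6368 0.2323 0.0237]
finger z max [-0.01215427  0.03057015  0.03267766  0.03299905] inner x [0.00011558 0.00011905 0.00011944 0.00011975 0.0001251 ] [0.0002468  0.00025035 0.00025092 0.00025132 0.00025149] 0.4698144313620752
```

View pics/w2.png

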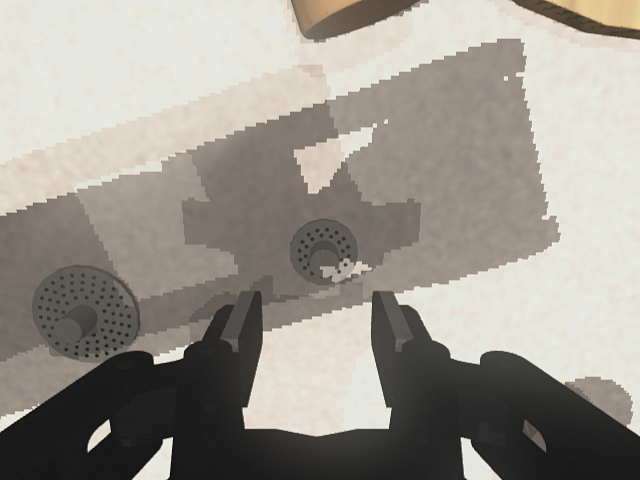

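The sieve is at (252,322), centred between the fingertips at about (292,250) and (292,385). Now I'll get the tip depth and a settled pose.

```bash
python3 - <<'E'
from h import *
from scipy.spatial.transform import Rotation as Ro
s=robot.sense();print(s["position"],s["tcp_rot"])
Rt=Ro.from_quat(s["tcp_rot"]).as_matrix()
W=cloud(cam("wrist"),np.load("w2.npz")["D"]);T=(W-s["position"])@Rt
for r in range(285,400,10): print(r,[np.round(T[r,q],3).tolist() for q in (245,255,380)])
E
```

```text
[0.63479947 0.2339176  0.08454189] [ 9.99996806e-01  2.04550317e-03 -1.48038717e-03  1.08398872e-04]
285 [[-0.042, 0.023, 0.083], [-0.036, 0.024, 0.083], [0.037, 0.024, 0.083]]
295 [[-0.025, -0.012, -0.014], [-0.021, -0.012, -0.013], [0.022, -0.012, -0.015]]
305 [[-0.023, -0.012, -0.022], [-0.02, -0.012, -0.021], [0.021, -0.012, -0.022]]
315 [[-0.022, -0.013, -0.03], [-0.02, -0.008, -0.022], [0.02, -0.011, -0.027]]
325 [[-0.021, -0.013, -0.037], [-0.02, -0.005, -0.023], [0.02, -0.008, -0.028]]
335 [[-0.02, -0.012, -0.042], [-0.02, -0.003, -0.026], [0.02, -0.005, -0.029]]
345 [[-0.02, -0.009, -0.043], [-0.02, 0.0, -0.026], [0.02, -0.002, -0.029]]
355 [[-0.02, -0.006, -0.043], [-0.02, 0.003, -0.027], [0.02, 0.001, -0.031]]
365 [[-0.02, -0.004, -0.044], [-0.02, 0.007, -0.028], [0.02, 0.004, -0.031]]
375 [[-0.02, -0.001, -0.045], [-0.039, 0.084, 0.082], [0.02, 0.007, -0.033]]
385 [[-0.02, 0.002, -0.045], [-0.039, 0.091, 0.083], [0.04, 0.091, 0.082]]
395 [[-0.02, 0.005, -0.045], [-0.039, 0.098, 0.083], [0.04, 0.099, 0.084]]
```

```bash
python3 - <<'E'
from h import *
s=robot.sense();p=s["position"]
im,D=robot.capture("scene");c=cam("scene");W=cloud(c,D)
q=W.reshape(-1,3);m=(abs(q[:,0]-p[0])<.04)&(abs(q[:,1]-p[1])<.06)&(q[:,2]>.03)&(q[:,2]<.2)
print(p);f=q[m]
for z in np.arange(.03,.16,.005):
    g=f[(f[:,2]>=z)&(f[:,2]<z+.005)]
    if len(g): print(round(z,3),len(g),np.round(g.min(0),3),np.round(g.max(0),3))
a=im[270:430,320:480];save("s2",cv2.resize(a,(640,640))[20:600])
print("tip proj if 25:",[proj(c,[p[0]+sx*.02,p[1],p[2]-.025]) for sx in(-1,1)],"sieve pt",proj(c,[.6367,.2317,.024]))
E
```

```text
[0.63479947 0.2339176  0.08454189]
0.09 25 [0.613 0.224 0.091] [0.663 0.244 0.095]
0.095 46 [0.61  0.223 0.095] [0.667 0.246 0.1  ]
0.1 66 [0.61  0.224 0.1  ] [0.669 0.246 0.105]
0.105 66 [0.609 0.223 0.105] [0.67  0.245 0.11 ]
0.11 63 [0.611 0.228 0.11 ] [0.671 0.245 0.115]
0.115 63 [0.609 0.228 0.115] [0.67  0.246 0.12 ]
0.12 46 [0.609 0.231 0.12 ] [0.669 0.245 0.125]
0.125 43 [0.609 0.231 0.125] [0.668 0.246 0.13 ]
0.13 30 [0.609 0.23  0.13 ] [0.668 0.248 0.135]
0.135 59 [0.603 0.231 0.135] [0.669 0.248 0.14 ]
0.14 59 [0.595 0.232 0.14 ] [0.669 0.247 0.145]
0.145 33 [0.595 0.242 0.145] [0.667 0.247 0.15 ]
0.15 21 [0.617 0.239 0.15 ] [0.666 0.247 0.155]
0.155 72 [0.609 0.224 0.155] [0.666 0.252 0.16 ]
tip proj if 25: [(np.float64(345.62338317324327), np.float64(411.47970186148945)), (np.float64(358.5564246933201), np.float64(395.873570832536))] sieve pt (np.float64(366.7614937333987), np.float64(399.4989242572297))
```

View pics/s2.png

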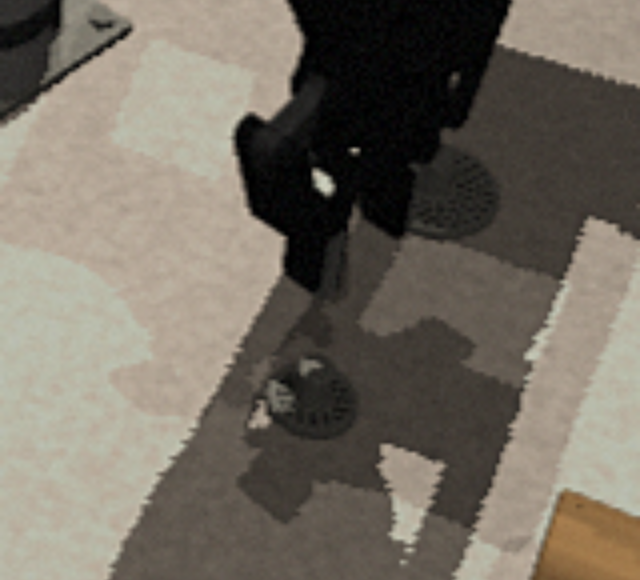

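Both cameras put the fingertips about 8 mm behind the reported TCP, where the description says 25 mm ahead of it. I'll trust the pictures, go down in stages and check.

Call:
move_arm(
  steps=[3.6, 0.2, -0.2, -3, 0, 0, 0, 3.6, 0.2, -0.2, -6, 0, 0, 0, 3.6, 0.2, -0.2, -6, 0, 0, 0, 3.6, 0.2, -0.2, -6, 0, 0, 0],
)

```text
clock: 3.2
position: [0.6387, 0.2327, 0.0279]
tcp_rot: [1.0, 0.002, 0.001, -0.001]
contact_force: [0.8, -0.2, 0.1]
grip_width: 0.426
```

```bash
cat >> h.py <<'E'
from scipy.spatial.transform import Rotation as Ro
def tips():
    "tip height of the fingers from the wrist silhouette & depth"
    c,im,D,W=look("wt%.2f"%robot.sense()["clock"]);s=robot.sense();T=(W-s["position"])@Ro.from_quat(s["tcp_rot"]).as_matrix()
    for sg in(-1,1):
        m=(sg*T[...,0]>.004)&(sg*T[...,0]<.06)&(T[...,1]<-.009)&(T[...,1]>-.0135)&(T[...,2]<.03)&(im.max(2)<75)
        print("tip",sg,m.sum(),"tool z",np.round(np.sort(T[m][:,2])[-8:],4))
    return c,im,D,W,T
E
python3 - <<'E'
from h import *
c,im,D,W,T=tips()
k=W[(W[...,2]>.02)&(W[...,2]<.027)&(abs(W[...,0]-.6367)<.012)&(abs(W[...,1]-.2317)<.012)]
print("knob",len(k),np.round((k.min(0)+k.max(0))/2,4))
save("w3",im)
E
```

```text
clock 3.2 tcp [0.6387 0.2327 0.0279] yaw 0.25 F [ 0.8 -0.2  0.1]
tip -1 11193 tool z [0.0235 0.0235 0.0242 0.0244 0.0245 0.0247 0.0252 0.0252]
tip 1 11279 tool z [0.0227 0.023  0.023  0.0231 0.0232 0.0233 0.0247 0.0249]
knob 1239 [0.6367 0.2317 0.0229]
```

View pics/w3.png

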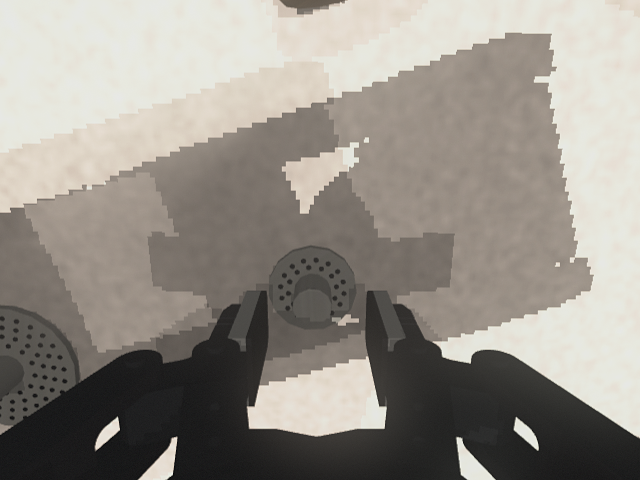

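The knob is at (302,312), centred between the tips. Descending further.

Call:
move_arm(
  steps=[3.6, -0.2, -0.1, -1.2, 0, 0, 0, 3.6, -0.2, -0.1, -2.4, 0, 0, 0, 3.6, -0.2, -0.1, -2.4, 0, 0, 0, 3.6, -0.2, -0.1, -2.4, 0, 0, 0],
)

```text
clock: 3.65
position: [0.6371, 0.2318, 0.0043]
tcp_rot: [1.0, 0.002, 0.002, -0.001]
contact_force: [0.1, -0.7, -1.1]
grip_width: 0.426
```

```bash
python3 - <<'E'
from h import *
c,im,D,W=look("w4")
im,D=robot.capture("scene");save("s4",cv2.resize(im[300:430,320:480],(800,650))[:600])
E
```

```text
clock 3.65 tcp [0.6371 0.2318 0.0043] yaw 0.24 F [ 0.1 -0.7 -1.1]
```

View pics/w4.png

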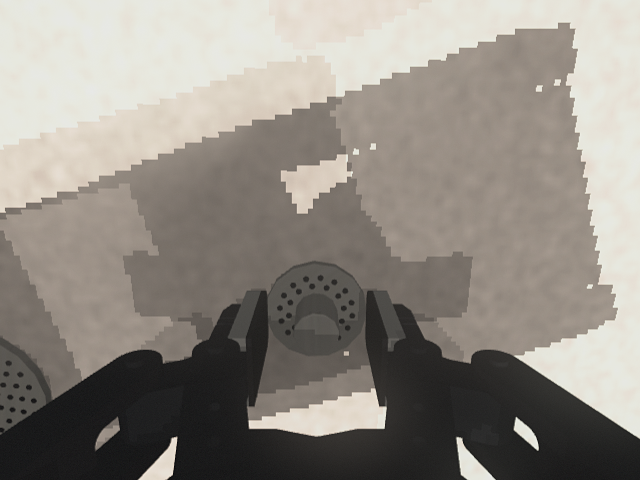

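View pics/s4.png

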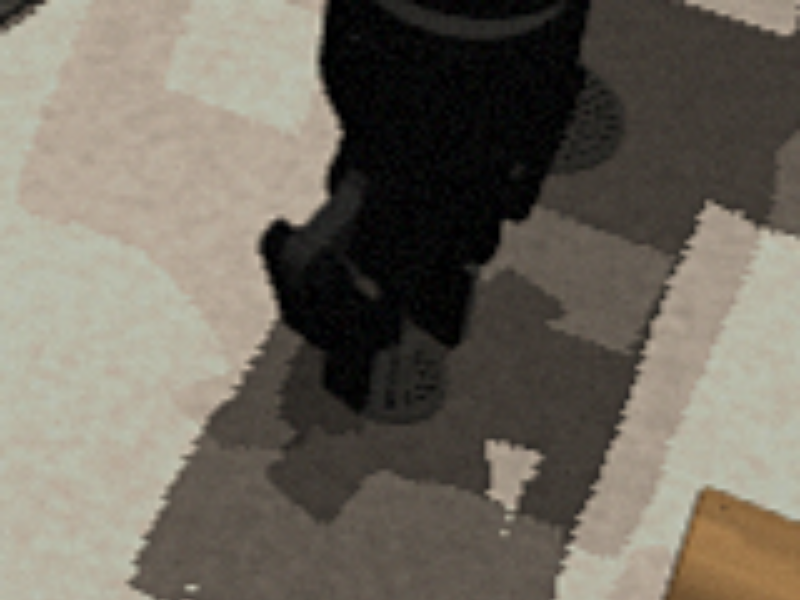

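The tips stand over the sieve's disk at (305,250–385), either side of the knob at (315,316). Closing now, then a small lift.

Call:
move_arm(
  steps=[1.0, 0, 0, 0, 0, 0, 0, 1.0, 0, 0, 0, 0, 0, 0, 1.0, 0, 0, 0, 0, 0, 0, 1.0, 0, 0, 0, 0, 0, 0, 1.0, 0, 0, 2, 0, 0, 0, 1.0, 0, 0, 5, 0, 0, 0, 1.0, 0, 0, 10, 0, 0, 0, 1.0, 0, 0, 15, 0, 0, 0, 1.0, 0, 0, 19, 0, 0, 0, 1.0, 0, 0, 19, 0, 0, 0],
)

```text
clock: 4.75
position: [0.6407, 0.233, 0.2023]
tcp_rot: [1.0, 0.002, 0.009, -0.003]
contact_force: [-0.3, -0.1, -0.2]
grip_width: 0.151
```

```bash
python3 - <<'E'
from h import *
c,im,D,W=look("w5")
s=robot.sense();T=(W-s["position"])@Ro.from_quat(s["tcp_rot"]).as_matrix()
m=(T[...,2]>-.015)&(T[...,2]<.05)&(abs(T[...,0])<.03)&(abs(T[...,1])<.03)
for r in robot.masks_of("wrist","sieve")[:2]:
    t=T[r["pixels"]];t=t[~np.isnan(t[:,0])];print(r["p"],len(t),np.round(r["point"]),"tool min",np.round(np.percentile(t,1,0),4),"max",np.round(np.percentile(t,99,0),4))
    y=t[:,2];print(np.histogram(y,20))
    u=t[(t[:,2]>np.median(y)-.01)];A=np.c_[u[:,:2],np.ones(len(u))];
    top=t[abs(t[:,2]-np.median(y))<.003];A=np.c_[top[:,:2],np.ones(len(top))];print("plane",np.linalg.lstsq(A,top[:,2],rcond=None)[0], "xy c",(top.min(0)+top.max(0))/2,np.ptp(top,axis=0))
E
```

```text
clock 4.75 tcp [0.6407 0.233  0.2023] yaw 0.24 F [-0.3 -0.1 -0.2]
0.77 4500 [298. 318.] tool min [-0.0154 -0.019  -0.0231] max [0.0191 0.0473 0.197 ]
(array([1687, 2616,  151,    0,    0,    0,    0,    0,    0,    0,    0,
          0,    0,    0,    0,    0,    0,    0,    0,   46]), array([-0.025359  , -0.0140757 , -0.00279241,  0.00849089,  0.01977419,
        0.03105749,  0.04234079,  0.05362409,  0.06490738,  0.07619068,
        0.08747398,  0.09875728,  0.11004058,  0.12132387,  0.13260717,
        0.14389047,  0.15517377,  0.16645707,  0.17774036,  0.18902366,
        0.20030696]))
plane [ 0.00119823 -0.01321234 -0.00437331] xy c [ 0.00141463 -0.00039287 -0.00496466] [0.03659559 0.03847963 0.00594116]
```

View pics/w5.png

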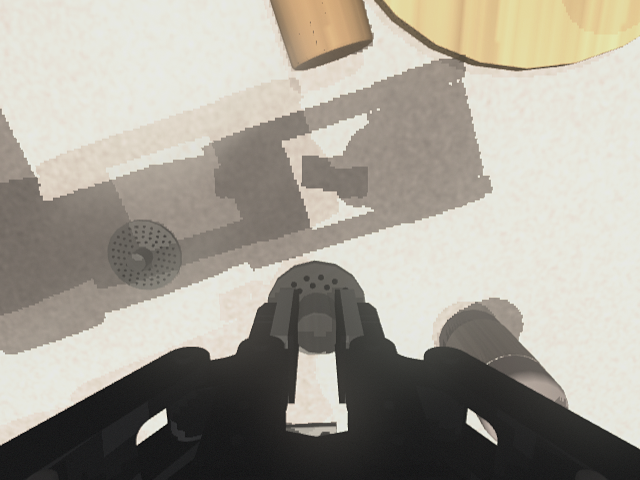

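The sieve is held level by its knob, with the disk at (290,316). I'll move next to the jar for a precise look at the mouth.

Call:
move_arm(
  steps=[1.0, -1.5, -4, 0, 0, 0, 0, 1.0, -3, -8, 0, 0, 0, 0, 1.0, -4.5, -12, 0, 0, 0, 0, 1.0, -5.3, -15, 0, 0, 0, 0, 1.0, -5.3, -17, 0, 0, 0, 0, 1.0, -5.3, -17, 0, 0, 0, 0, 1.0, -5.3, -17, 0, 0, 0, 0],
)

```text
clock: 5.55
position: [0.584, 0.062, 0.194]
tcp_rot: [1.0, 0.002, 0.001, -0.002]
contact_force: [1.2, 0.2, -0.5]
grip_width: 0.151
```

```bash
python3 - <<'E'
from h import *
c,im,D,W=look("w6")
s=robot.sense()
p0=np.array([.589,-.027])
near=np.hypot(W[...,0]-p0[0],W[...,1]-p0[1])<.05
for a,b in((.1095,.116),(.104,.116)):
    k=W[near&(W[...,2]>a)&(W[...,2]<b)];print(len(k),np.round(k.min(0),4),np.round(k.max(0),4),np.round((k.min(0)+k.max(0))/2,4),np.median(k[:,2]))
def fit(P):
    A=np.c_[2*P[:,:2],np.ones(len(P))];x=np.linalg.lstsq(A,(P[:,:2]**2).sum(1),rcond=None)[0];return x[:2],np.sqrt(x[2]+x[0]**2+x[1]**2)
m=(near&(W[...,2]>.11)&(W[...,2]<.116)).astype(np.uint8)
cs,_=cv2.findContours(m,cv2.RETR_CCOMP,cv2.CHAIN_APPROX_NONE)
for q in cs:
    if len(q)>40:
        P=W[q[:,0,1],q[:,0,0]];P=P[~np.isnan(P[:,0])];print(len(q),[np.round(v,4) for v in fit(P)],P[:,2].mean())
for r in robot.pinpoint("wrist","jar_mouth")[:2]: print(r["p"],r["point"],onplane(c,r["point"],.112))
pl=near|True
k=(abs(W[...,2]-.006)<.004)&(abs(W[...,0]-.588)<.09)&(abs(W[...,1]+.027)<.055)
mk=(k).astype(np.uint8)*255
v=im.copy();v[k]=[255,0,0];save("w6k",v)
E
```

```text
clock 5.55 tcp [0.584 0.062 0.194] yaw 0.18 F [ 1.2  0.2 -0.5]
289 [ 0.5707 -0.0462  0.1095] [ 0.6026 -0.006   0.1135] [ 0.5867 -0.0261  0.1115] 0.11159182336984272
1102 [ 0.5707 -0.0462  0.104 ] [ 0.6026 -0.006   0.1135] [ 0.5867 -0.0261  0.1088] 0.10774962092833476
116 [array([ 0.5895, -0.0261]), np.float64(0.0191)] 0.11145632738573097
0.85 [377.8, 326.1] [ 0.59036574 -0.02299729  0.112     ]
```

View pics/w6.png

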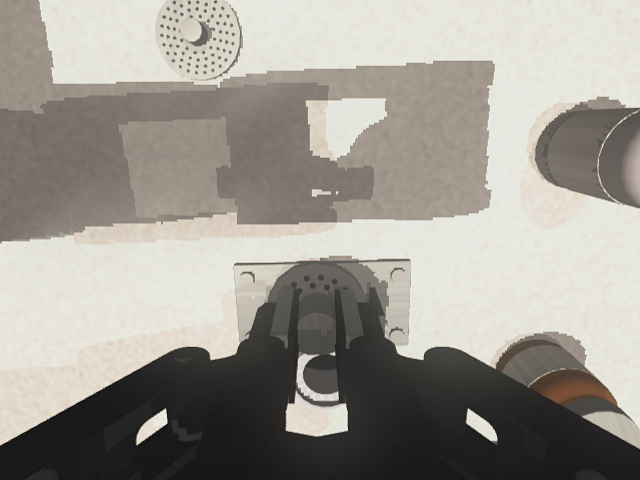

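View pics/w6k.png

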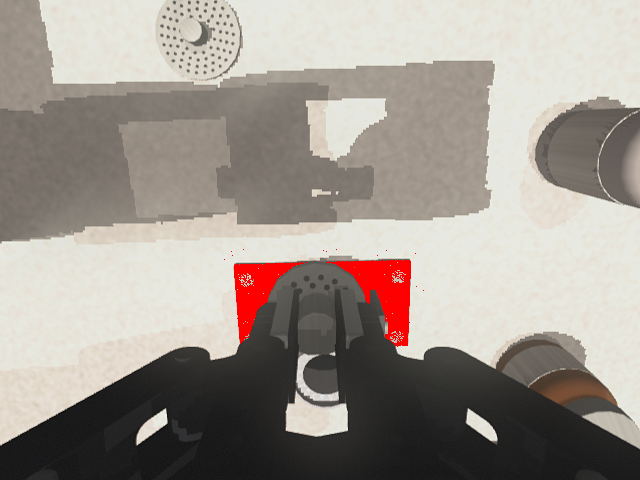

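The sieve hides the jar here; its mouth only peeks out at (375,322). The camera sits on the +y side, so I'll go past the jar to see the mouth unobstructed.

Call:
move_arm(
  steps=[1.0, 0.3, -4, 0.5, 0, 0, 0, 1.0, 0.5, -8, 1, 0, 0, 0, 1.0, 0.5, -12, 1, 0, 0, 0, 1.0, 0.5, -15, 1, 0, 0, 0, 1.0, 0.5, -16, 1, 0, 0, 0, 1.0, 0.5, -16, 1, 0, 0, 0, 1.0, 0.5, -16, 1, 0, 0, 0],
)

```text
clock: 6.35
position: [0.5895, -0.0957, 0.2042]
tcp_rot: [1.0, 0.003, 0.002, -0.002]
contact_force: [0.0, 1.0, -1.0]
grip_width: 0.151
```

```bash
cat > jar.py <<'E'
from h import *
c,im,D,W=look("w7")
near=np.hypot(W[...,0]-.589,W[...,1]+.027)<.05
def fit(P):
    A=np.c_[2*P[:,:2],np.ones(len(P))];x=np.linalg.lstsq(A,(P[:,:2]**2).sum(1),rcond=None)[0];return x[:2],np.sqrt(x[2]+x[0]**2+x[1]**2)
m=(near&(W[...,2]>.109)&(W[...,2]<.116)).astype(np.uint8)
cs,_=cv2.findContours(m,cv2.RETR_CCOMP,cv2.CHAIN_APPROX_NONE)
for q in cs:
    if len(q)>40:
        P=W[q[:,0,1],q[:,0,0]];P=P[~np.isnan(P[:,0])];P=P[P[:,2]>.105];print(len(q),len(P),[np.round(v,4) for v in fit(P)],P[:,2].mean())
for nm,z in(("jar_mouth",.112),("jar_thread",.104)):
  for r in robot.pinpoint("wrist",nm)[:2]: print(nm,r["p"],r["point"],onplane(c,r["point"],z))
k=(abs(W[...,2]-.006)<.0025)&(abs(W[...,0]-.588)<.09)&(abs(W[...,1]+.027)<.055)
k=cv2.morphologyEx(k.astype(np.uint8),cv2.MORPH_OPEN,np.ones((5,5)))
k=W[k>0];rr=cv2.minAreaRect((k[:,:2]*1000).astype(np.float32));print("plate",rr)
E
python3 jar.py
```

```text
clock 6.35 tcp [ 0.5895 -0.0957  0.2042] yaw 0.34 F [ 0.  1. -1.]
70 70 [array([ 0.6135, -0.0123]), np.float64(0.003)] 0.10955467243569865
317 317 [array([ 0.5894, -0.0241]), np.float64(0.0233)] 0.110041365061319
223 223 [array([ 0.5902, -0.0237]), np.float64(0.0206)] 0.11113332251788645
jar_mouth 0.89 [115.5, 316.1] [ 0.58920661 -0.02317478  0.112     ]
jar_mouth 0.37 [114.1, 317.9] [ 0.59018802 -0.02243388  0.112     ]
jar_thread 0.91 [115.1, 316.6] [ 0.58951137 -0.02286155  0.104     ]
plate ((590.2289428710938, -23.764755249023438), (150.49681091308594, 80.08680725097656), 1.5765756368637085)
```

View pics/w7.png

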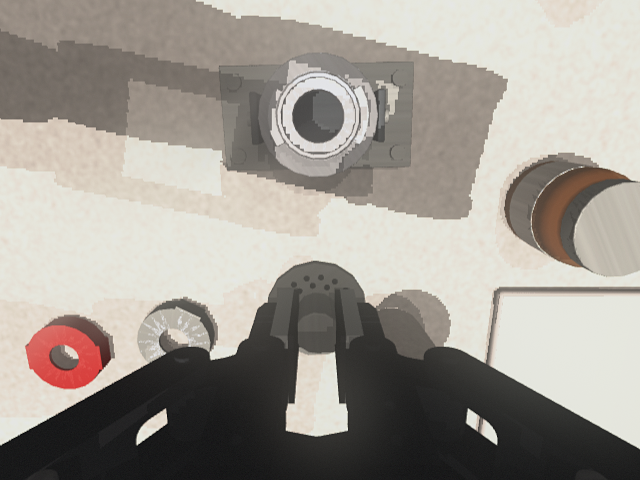

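The view shows the open mouth at (115,317). The ring is at (335,177) and the red one at (352,65). Plate fit: 150.5 x 80 mm, centre (0.5902, -0.0237), yaw 1.6°. I'll go above the mouth.

Call:
move_arm(
  steps=[1.0, 0.1, 3.6, 0, 0, 0, 0, 1.0, 0.1, 7.2, 0, 0, 0, 0, 1.0, 0.1, 7.2, -3, 0, 0, 0, 1.0, 0.1, 7.2, -6, 0, 0, 0, 1.0, 0.1, 7.2, -7.5, 0, 0, 0, 1.0, 0.1, 7.2, -7.5, 0, 0, 0, 1.0, 0.1, 7.2, -7.5, 0, 0, 0],
)

```text
clock: 7.2
position: [0.5909, -0.0229, 0.13]
tcp_rot: [1.0, 0.004, 0.002, -0.002]
contact_force: [0.5, -1.5, -0.2]
grip_width: 0.155
```

```bash
python3 - <<'E'
from h import *
c,im,D,W=look("w8")
for q in [(.5902+.0205*np.cos(a),-.0237+.0205*np.sin(a),.112) for a in np.linspace(0,6.28,90)]:
    r=proj(c,q);cv2.circle(im,(int(r[1]),int(r[0])),1,(255,0,0),-1)
save("w8o",im[150:450,150:490])
im,D=robot.capture("scene");save("s8",cv2.resize(im[200:320,240:400],(800,600)))
E
```

```text
clock 7.2 tcp [ 0.5909 -0.0229  0.13  ] yaw 0.45 F [ 0.5 -1.5 -0.2]
```

View pics/w8o.png

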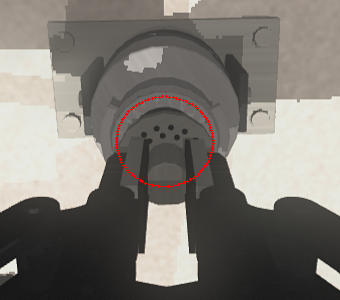

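View pics/s8.png

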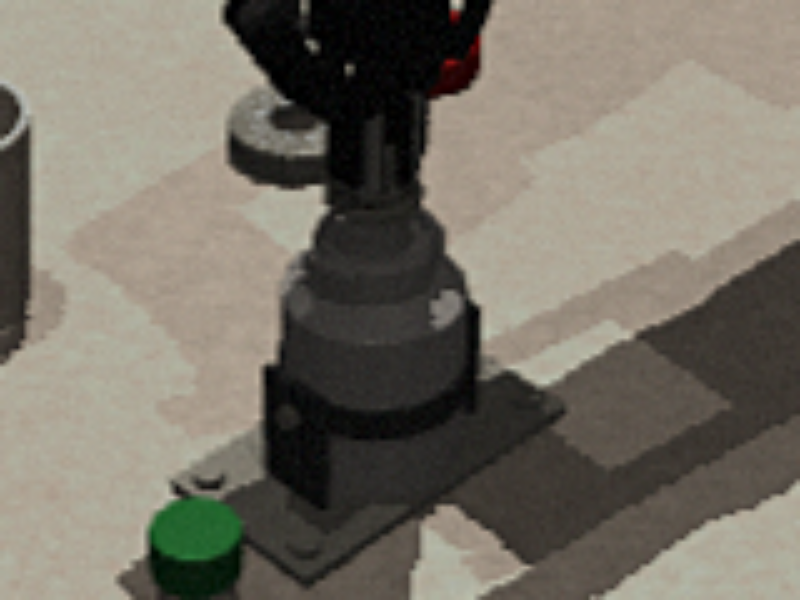

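The sieve is hovering centred over the mouth. I'll lower it slowly and watch the force.

Call:
move_arm(
  steps=[1.0, -0.1, -0.1, -0.4, 0, 0, 0, 1.0, -0.1, -0.1, -0.8, 0, 0, 0, 1.0, -0.1, -0.1, -1.2, 0, 0, 0, 1.0, -0.1, -0.1, -1.5, 0, 0, 0, 1.0, -0.1, -0.1, -1.5, 0, 0, 0],
)

```text
clock: 7.8
position: [0.5901, -0.0243, 0.1152]
tcp_rot: [1.0, 0.004, 0.003, -0.002]
contact_force: [1.0, 0.0, -0.4]
grip_width: 0.154
```

Call:
move_arm(
  steps=[1.0, 0, 0, -0.2, 0, 0, 0, 1.0, 0, 0, -0.4, 0, 0, 0, 1.0, 0, 0, -0.4, 0, 0, 0],
)

```text
clock: 8.1
position: [0.5903, -0.0243, 0.1129]
tcp_rot: [1.0, 0.004, 0.003, -0.002]
contact_force: [-1.5, 0.2, 8.4]
grip_width: 0.156
```

```bash
python3 - <<'E'
from h import *
c,im,D,W=look("w9")
save("w9c",cv2.resize(im[180:400,190:450],(780,660))[:600])
d=np.hypot(W[...,0]-.5902,W[...,1]+.0237)
for a,b in((0,.004),(.008,.012),(.012,.0185),(.0185,.0205),(.0205,.0225),(.0225,.024),(.025,.028)):
    k=W[(d>=a)&(d<b)&(W[...,2]>.09)&(W[...,2]<.135)]
    if len(k): print(a,len(k),np.round(np.percentile(k[:,2],[5,25,50,75,95]),4))
E
```

```text
clock 8.1 tcp [ 0.5903 -0.0243  0.1129] yaw 0.41 F [-1.5  0.2  8.4]
0 390 [0.1304 0.131  0.1314 0.1318 0.1323]
0.008 551 [0.1125 0.1131 0.1136 0.1146 0.1315]
0.012 2817 [0.1074 0.1128 0.1136 0.125  0.1332]
0.0185 785 [0.1067 0.1074 0.1081 0.1139 0.1332]
0.0205 1072 [0.1104 0.1114 0.1119 0.1123 0.1277]
0.0225 1112 [0.0975 0.1078 0.1088 0.1099 0.1115]
0.025 1888 [0.0903 0.0913 0.0982 0.1074 0.109 ]
```

View pics/w9c.png

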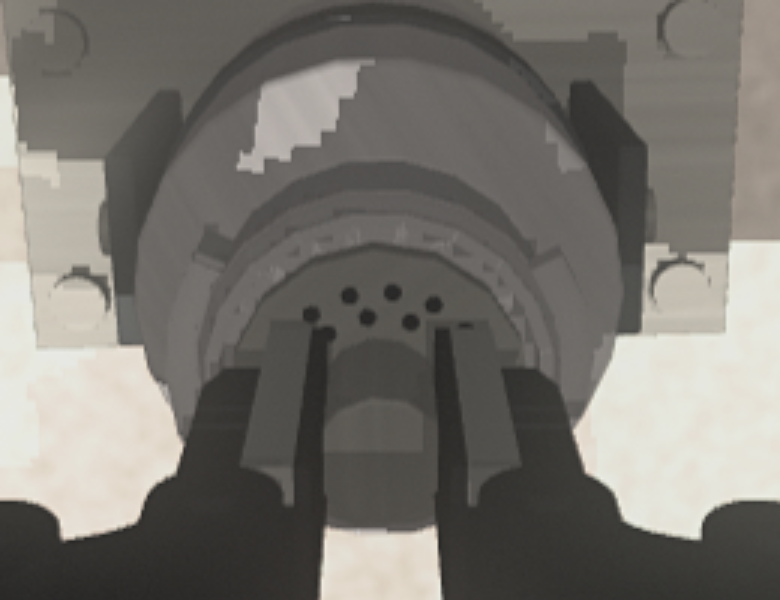

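Disk top is at 0.1136, rim at 0.1119 and knob top at 0.1314, which matches the seated height. The crop shows an even gap around the disk. Releasing and rising.

Call:
move_arm(
  steps=[3.2, 0, 0, 0, 0, 0, 0, 3.2, 0, 0, 0, 0, 0, 0, 3.2, 0, 0, 0, 0, 0, 0, 3.2, 0, 0, 2, 0, 0, 0, 3.2, 0, -1, 6, 0, 0, 0, 8.5, -2, -4, 9, 0, 0, 0, 8.5, -4, -8, 9, 0, 0, 0, 8.5, -6, -12, 9, 0, 0, 0, 8.5, -8, -16, 9, 0, 0, 0, 8.5, -10, -20, 9, 0, 0, 0, 8.5, -12, -24, 9, 0, 0, 0, 8.5, -13, -26, 9, 0, 0, 0, 8.5, -13, -26, 9, 0, 0, 0, 8.5, -13, -26, 9, 0, 0, 0],
)

```text
clock: 9.55
position: [0.4602, -0.2843, 0.2026]
tcp_rot: [1.0, 0.003, 0.003, -0.002]
contact_force: [-0.6, -0.1, -0.1]
grip_width: 0.994
```

```bash
python3 - <<'E'
from h import *
c,im,D,W=look("w10")
for nm,z in(("ring_top",.017),("ring",0)):
  for r in robot.pinpoint("wrist",nm)[:3]: print(nm,r["p"],r["point"],np.round(onplane(c,r["point"],z),4))
k=(W[...,2]>.013)&(W[...,2]<.022)&(abs(W[...,0]-.463)<.05)&(abs(W[...,1]+.217)<.05)
p=W[k];print(len(p),np.round((p.min(0)+p.max(0))/2,4),np.ptp(p,axis=0),np.round(np.median(p,0),4))
E
```

```text
clock 9.55 tcp [ 0.4602 -0.2843  0.2026] yaw 0.34 F [-0.6 -0.1 -0.1]
ring_top 0.74 [123.3, 323.4] [ 0.4663 -0.2164  0.017 ]
ring_top 0.72 [121.0, 322.4] [ 0.4656 -0.2147  0.017 ]
ring_top 0.59 [142.5, 189.2] [ 0.3629 -0.2312  0.017 ]
ring 0.71 [121.2, 317.7] [ 0.4621 -0.2149  0.    ]
ring 0.56 [138.8, 196.5] [ 0.3642 -0.2291  0.    ]
4953 [ 0.4641 -0.2156  0.0166] [0.06376343 0.06808524 0.0064475 ] [ 0.4643 -0.2141  0.0169]
```

View pics/w10.png

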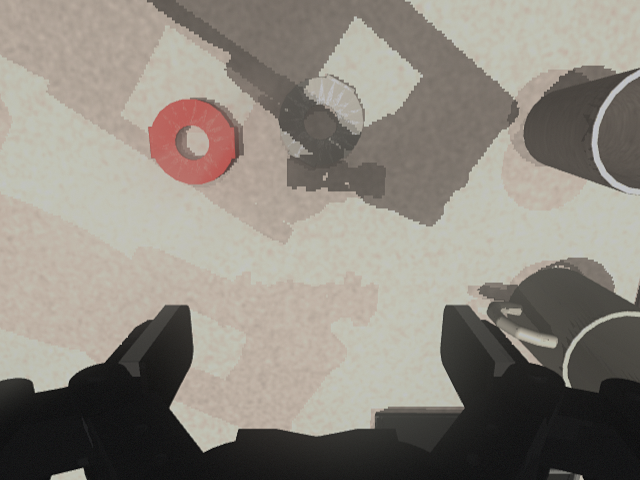

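```bash
cat > ring.py <<'E'
from h import *
import sys
from scipy.optimize import minimize
def model(yaw,n=720):
    # outline: disk r32 union rect 66x24
    M=np.zeros((801,801),np.uint8);cv2.circle(M,(400,400),320,1,-1)
    R=np.array([[np.cos(yaw),-np.sin(yaw)],[np.sin(yaw),np.cos(yaw)]])
    q=(np.array([[-330,-120],[330,-120],[330,120],[-330,120]])@R.T+400).astype(np.int32);cv2.fillPoly(M,[q],1);return M
def ringfit(P):
    best=None
    c0=(P[:,:2].min(0)+P[:,:2].max(0))/2
    # boundary radii
    res=[]
    for yaw in np.radians(np.arange(0,180,2)):
        d=np.array([np.cos(yaw),np.sin(yaw)]);e=np.array([-d[1],d[0]])
        for dx in np.arange(-.002,.0021,.0005):
            for dy in np.arange(-.002,.0021,.0005):
                q=P[:,:2]-c0-[dx,dy];r=np.hypot(*q.T);u=abs(q@d);v=abs(q@e)
                inside=(r<.032)|((u<.033)&(v<.012))
                # outline distance: penalty outside plus ear area emptiness
                ear=((r>=.0322)&inside).sum();out=(~inside).sum()
                res.append((ear-2*out,np.degrees(yaw),dx,dy,ear,out))
    res.sort(reverse=True);return c0,res[:6]
if __name__=="__main__":
    c=cam("wrist");d=np.load(sys.argv[1]+".npz");W=cloud(c,d["D"]);im=d["im"]
    x,y,z=map(float,sys.argv[2:5])
    k=(abs(W[...,2]-z)<.0035)&(np.hypot(W[...,0]-x,W[...,1]-y)<.045)
    c0,b=ringfit(W[k]);print(k.sum(),c0)
    for r in b: print(np.round(r,4), "centre",np.round(c0+np.array(r[2:4]),4))
    a=np.degrees(np.arctan2(W[...,1]-c0[1],W[...,0]-c0[0]))[k]
    r=np.hypot(W[...,0]-c0[0],W[...,1]-c0[1])[k]
    print([(int(t),round(1000*np.percentile(r[(a>=t)&(a<t+15)],99.5),1)) for t in range(-180,180,15)])
    rr=proj(c,[c0[0],c0[1],z]);h=60
    r0,q0=max(int(rr[0])-h,0),max(int(rr[1])-h,0);save(sys.argv[1]+"c",cv2.resize(im[r0:r0+2*h,q0:q0+2*h],(600,600)))
E
python3 ring.py w10 .464 -.2156 .017
```

```text
4953 [ 0.46458828 -0.21470238]
[ 46.  62.   0.   0. 120.  37.] centre [ 0.4646 -0.2147]
[ 22.  64.   0.   0. 112.  45.] centre [ 0.4646 -0.2147]
[  6.  60.   0.   0. 108.  51.] centre [ 0.4646 -0.2147]
[-2.00e+00  6.20e+01  0.00e+00  5.00e-04  1.18e+02  6.00e+01] centre [ 0.4646 -0.2142]
[-2.10e+01  6.40e+01  0.00e+00  5.00e-04  1.11e+02  6.60e+01] centre [ 0.4646 -0.2142]
[-3.10e+01  6.20e+01  5.00e-04  0.00e+00  1.21e+02  7.60e+01] centre [ 0.4651 -0.2147]
[(-180, np.float64(32.0)), (-165, np.float64(31.9)), (-150, np.float64(34.0)), (-135, np.float64(33.7)), (-120, np.float64(33.3)), (-105, np.float64(34.2)), (-90, np.float64(31.7)), (-75, np.float64(32.0)), (-60, np.float64(32.0)), (-45, np.float64(32.3)), (-30, np.float64(31.9)), (-15, np.float64(32.0)), (0, np.float64(31.9)), (15, np.float64(32.0)), (30, np.float64(34.7)), (45, np.float64(34.0)), (60, np.float64(33.6)), (75, np.float64(34.3)), (90, np.float64(32.1)), (105, np.float64(32.3)), (120, np.float64(32.0)), (135, np.float64(32.1)), (150, np.float64(32.2)), (165, np.float64(31.8))]
```

View pics/w10c.png

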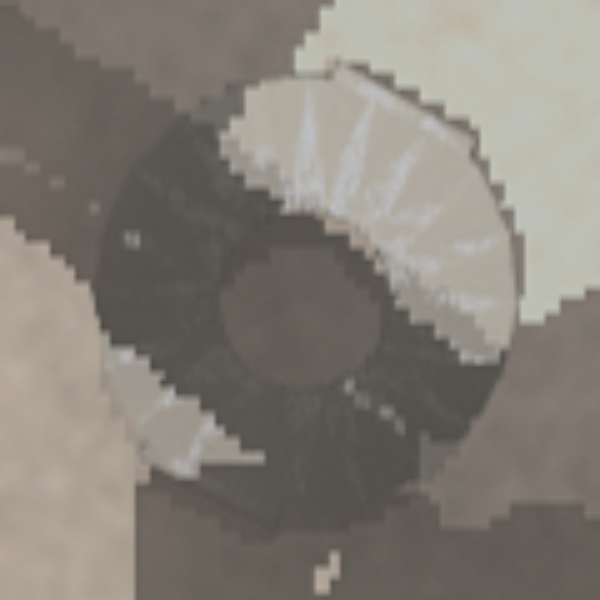

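The ring (centre of crop) has ear faces at about 61° (upper right, lower left), with centre (0.4646, -0.2147). It is steel-coloured, so it is the one meant. I'll hover over it aligned to the ears.

Call:
move_arm(
  steps=[8.5, 0, 1, -1, 0, 0, 0.14, 8.5, 0, 2, -2, 0, 0, 0.28, 8.5, 0.2, 3, -4, 0, 0, 0.42, 8.5, 0.2, 4, -6, 0, 0, 0.56, 8.5, 0.4, 5, -8, 0, 0, 0.7, 8.5, 0.4, 6, -10, 0, 0, 0.84, 8.5, 0.4, 7, -12, 0, 0, 0.98, 8.5, 0.4, 7, -14, 0, 0, 1.06, 8.5, 0.4, 7, -14, 0, 0, 1.06, 8.5, 0.4, 7, -14, 0, 0, 1.06],
)

```text
clock: 10.7
position: [0.4654, -0.2127, 0.063]
tcp_rot: [0.861, 0.509, 0.002, -0.003]
contact_force: [0.4, 0.1, -0.2]
grip_width: 0.998
```

```bash
python3 - <<'E'
from h import *
c,im,D,W=look("w11")
s=robot.sense();T=(W-s["position"])@Ro.from_quat(s["tcp_rot"]).as_matrix()
for sg in(-1,1):
    m=(sg*T[...,0]>.03)&(sg*T[...,0]<.06)&(T[...,1]<-.008)&(T[...,1]>-.0135)&(T[...,2]<.0)
    t=T[m];print("tip",sg,m.sum(),np.round(np.sort(t[:,2])[-5:],4),"inner",np.abs(t[:,0]).min())
E
python3 ring.py w11 .4646 -.2147 .017
```

```text
clock 10.7 tcp [ 0.4654 -0.2127  0.063 ] yaw 61.21 F [ 0.4  0.1 -0.2]
tip -1 6218 [-0.0192 -0.019  -0.0188 -0.0182 -0.0175] inner 0.032400313839142804
tip 1 5431 [-0.019  -0.0188 -0.0187 -0.0187 -0.0181] inner 0.035243362437249535
11340 [ 0.4648276  -0.21561332]
[-6.70e+01  6.20e+01 -5.00e-04  0.00e+00  2.81e+02  1.74e+02] centre [ 0.4643 -0.2156]
[-1.74e+02  6.00e+01 -5.00e-04  0.00e+00  2.46e+02  2.10e+02] centre [ 0.4643 -0.2156]
[-1.93e+02  6.40e+01 -5.00e-04  0.00e+00  2.41e+02  2.17e+02] centre [ 0.4643 -0.2156]
[-217.   62.    0.    0.  269.  243.] centre [ 0.4648 -0.2156]
[-2.30e+02  6.20e+01 -5.00e-04  5.00e-04  2.56e+02  2.43e+02] centre [ 0.4643 -0.2151]
[-2.59e+02  6.20e+01 -5.00e-04 -5.00e-04  2.49e+02  2.54e+02] centre [ 0.4643 -0.2161]
[(-180, np.float64(32.3)), (-165, np.float64(32.4)), (-150, np.float64(34.6)), (-135, np.float64(34.3)), (-120, np.float64(33.5)), (-105, np.float64(34.4)), (-90, np.float64(32.2)), (-75, np.float64(32.4)), (-60, np.float64(32.3)), (-45, np.float64(32.3)), (-30, np.float64(32.3)), (-15, np.float64(32.2)), (0, np.float64(32.1)), (15, np.float64(32.0)), (30, np.float64(34.0)), (45, np.float64(33.6)), (60, np.float64(33.2)), (75, np.float64(34.3)), (90, np.float64(32.0)), (105, np.float64(32.2)), (120, np.float64(32.3)), (135, np.float64(32.4)), (150, np.float64(32.4)), (165, np.float64(32.4))]
```

View pics/w11.png

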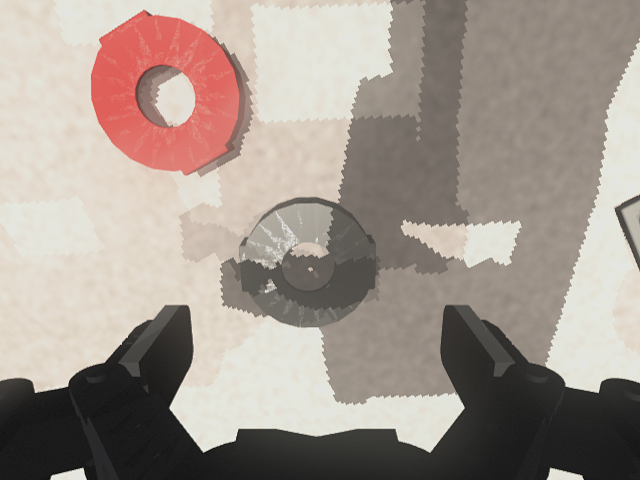

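Aligned: the ring is at (263,308), with its ears facing the pads. Going down.

Call:
move_arm(
  steps=[8.5, -0.1, -0.25, -2, 0, 0, 0, 8.5, -0.1, -0.25, -4, 0, 0, 0, 8.5, -0.1, -0.25, -5.5, 0, 0, 0, 8.5, -0.1, -0.25, -6.5, 0, 0, 0, 8.5, -0.1, -0.25, -7.2, 0, 0, 0, 8.5, -0.1, -0.25, -7.2, 0, 0, 0, 8.5, -0.1, -0.25, -7.2, 0, 0, 0],
)

```text
clock: 11.45
position: [0.4653, -0.2159, -0.0078]
tcp_rot: [0.861, 0.509, 0.003, -0.002]
contact_force: [0.6, 0.5, -0.1]
grip_width: 0.996
```

```bash
python3 - <<'E'
from h import *
c,im,D,W=look("w12")
s=robot.sense();T=(W-s["position"])@Ro.from_quat(s["tcp_rot"]).as_matrix()
for sg in(-1,1):
    m=(sg*T[...,0]>.037)&(sg*T[...,0]<.06)&(T[...,1]<-.008)&(T[...,1]>-.0135)&(T[...,2]<.005)&(im.max(2)<60)
    print("tip",sg,m.sum(),"world z",np.round(np.sort(W[m][:,2])[:8],4))
E
```

```text
clock 11.45 tcp [ 0.4653 -0.2159 -0.0078] yaw 61.18 F [ 0.6  0.5 -0.1]
tip -1 4448 world z [0.0109 0.012  0.0122 0.0124 0.0124 0.0124 0.0124 0.0126]
tip 1 4037 world z [0.0112 0.0117 0.0118 0.012  0.0125 0.0128 0.0128 0.0129]
```

View pics/w12.png

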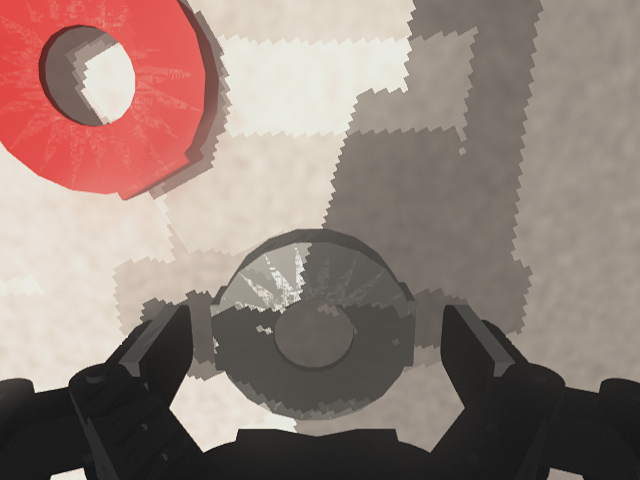

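Tips are at about 11 mm height with the ring at (335,312) between them. I'll go down 4 mm more and close.

Call:
move_arm(
  steps=[8.5, 0, 0, -0.2, 0, 0, 0, 8.5, 0, 0, -0.4, 0, 0, 0, 6, 0, 0, -0.4, 0, 0, 0, 6, 0, 0, -0.4, 0, 0, 0, 6, 0, 0, -0.4, 0, 0, 0, 6, 0, 0, -0.4, 0, 0, 0],
)

```text
clock: 12.1
position: [0.4655, -0.216, -0.0113]
tcp_rot: [0.861, 0.509, 0.003, -0.002]
contact_force: [-0.7, 0.9, 5.3]
grip_width: 0.754
```

Call:
move_arm(
  steps=[6, 0, 0, 2, 0, 0, 0, 6, 0, 0, 5, 0, 0, 0, 6, 0, 0, 10, 0, 0, 0, 6, 0, 0, 15, 0, 0, 0, 6, 0, 0, 18, 0, 0, 0, 6, 0, 0, 18, 0, 0, 0],
)

```text
clock: 12.7
position: [0.4681, -0.2173, 0.1733]
tcp_rot: [0.861, 0.509, 0.006, 0.002]
contact_force: [0.1, -0.2, -0.5]
grip_width: 0.76
```

```bash
cat > held.py <<'E'
from h import *
import sys
c,im,D,W=look(sys.argv[1])
s=robot.sense();T=(W-s["position"])@Ro.from_quat(s["tcp_rot"]).as_matrix()
r=robot.masks_of("wrist","ring")
for q in r[:3]:
    t=T[q["pixels"]];t=t[~np.isnan(t[:,0])]
    if np.hypot(*np.median(t,0)[:2])>.06: continue
    md=np.median(t[:,2]);top=t[abs(t[:,2]-md)<.004];A=np.c_[top[:,:2],np.ones(len(top))]
    print(q["p"],np.round(q["point"]),len(top),"centre",np.round((top.min(0)+top.max(0))/2,4),np.round(np.ptp(top,axis=0),4),"plane",np.round(np.linalg.lstsq(A,top[:,2],rcond=None)[0],4))
E
python3 held.py w13
```

```text
clock 12.7 tcp [ 0.4681 -0.2173  0.1733] yaw 61.19 F [ 0.1 -0.2 -0.5]
0.89 [305. 308.] 25592 centre [ 0.0013  0.0005 -0.0301] [0.0657 0.065  0.0065] plane [ 0.006  -0.0084 -0.0308]
```

View pics/w13.png

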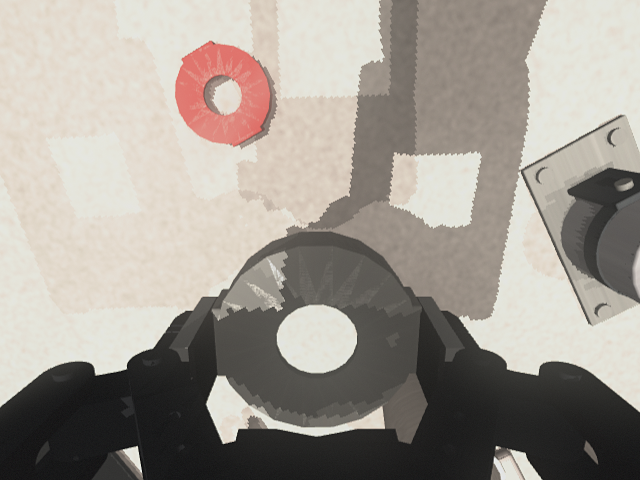

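The ring is held level and aligned with the pads. Now I'll go to the far side of the jar to check the sieve and axis before fitting.

Call:
move_arm(
  steps=[6, 3, 3, 1, 0, 0, 0.07, 6, 6, 6, 1, 0, 0, 0.14, 6, 9, 9, 1, 0, 0, 0.21, 6, 12, 12, 1, 0, 0, 0.28, 6, 15, 15, 1, 0, 0, 0.35, 6, 18, 17.5, 1, 0, 0, 0.39, 6, 20, 19, 1, 0, 0, 0.39, 6, 20, 19, 1, 0, 0, 0.39, 6, 20, 19, 1, 0, 0, 0.39],
)

```text
clock: 13.7
position: [0.664, -0.0256, 0.1756]
tcp_rot: [0.746, 0.666, 0.0, -0.004]
contact_force: [-0.1, -0.4, -0.5]
grip_width: 0.758
```

```bash
python3 held.py w14; python3 - <<'E'
from h import *
d=np.load("w14.npz");c=cam("wrist");W=cloud(c,d["D"]);im=d["im"]
def fit(P):
    A=np.c_[2*P[:,:2],np.ones(len(P))];x=np.linalg.lstsq(A,(P[:,:2]**2).sum(1),rcond=None)[0];return np.round(x[:2],4),round(np.sqrt(x[2]+x[0]**2+x[1]**2),4)
near=np.hypot(W[...,0]-.590,W[...,1]+.024)<.045
dd=np.hypot(W[...,0]-.5902,W[...,1]+.0237)
for a,b in((0,.005),(.010,.018),(.021,.0222)):
    k=W[(dd>=a)&(dd<b)&(W[...,2]>.1)];print(a,len(k),np.round(np.percentile(k[:,2],[5,50,95]),4))
for a,b in((.1125,.116),(.109,.116),(.129,.134)):
    m=(near&(W[...,2]>a)&(W[...,2]<b)).astype(np.uint8)
    k=W[m>0];print(a,len(k),"bbox c",np.round((k.min(0)+k.max(0))/2,4),np.ptp(k,axis=0))
    q=max(cv2.findContours(m,cv2.RETR_EXTERNAL,cv2.CHAIN_APPROX_NONE)[0],key=len);P=W[q[:,0,1],q[:,0,0]];print(fit(P))
E
```

```text
clock 13.7 tcp [ 0.664  -0.0256  0.1756] yaw 83.58 F [-0.1 -0.4 -0.5]
0.57 [302. 316.] 25688 centre [ 0.002  -0.0004 -0.0265] [0.0658 0.0652 0.0064] plane [ 0.0062 -0.0023 -0.0273]
0 428 [0.1317 0.1327 0.1339]
0.01 3122 [0.1136 0.1147 0.1159]
0.021 730 [0.1114 0.1131 0.1143]
0.1125 4972 bbox c [ 0.59   -0.0243  0.1142] [0.04529181 0.04463405 0.00349772]
(array([ 0.5903, -0.0247]), np.float64(0.021))
0.109 6584 bbox c [ 0.5904 -0.0242  0.1125] [0.05583965 0.04785423 0.00699745]
(array([ 0.5903, -0.0242]), np.float64(0.0246))
0.129 1001 bbox c [ 0.5904 -0.0254  0.1323] [0.01512639 0.01536122 0.00343799]
(array([ 0.5904, -0.0253]), np.float64(0.0076))
```

View pics/w14.png

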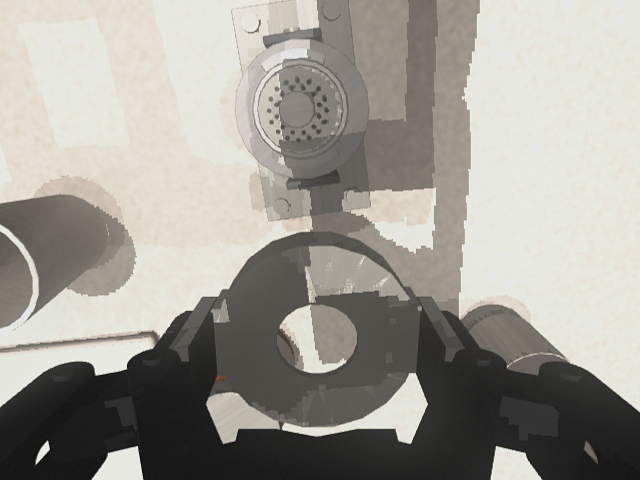

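The sieve is seated in the mouth at (110,300), its top 1.5 mm above the rim. I'll move over the axis.

Call:
move_arm(
  steps=[6, -2.5, 0, 0, 0, 0, 0, 6, -5, 0, 0, 0, 0, 0, 6, -7.4, 0.1, 0, 0, 0, 0, 6, -7.4, 0.1, -2, 0, 0, 0, 6, -7.4, 0.1, -4.5, 0, 0, 0, 6, -7.4, 0.1, -5, 0, 0, 0, 6, -7.4, 0.1, -5, 0, 0, 0],
)

```text
clock: 14.5
position: [0.5887, -0.0261, 0.1263]
tcp_rot: [0.746, 0.666, 0.0, -0.004]
contact_force: [0.4, -1.3, -0.3]
grip_width: 0.757
```

```bash
python3 held.py w15;python3 - <<'E'
from h import *
im,D=robot.capture("scene");save("s15",cv2.resize(im[190:310,240:400],(800,600)))
E
```

```text
clock 14.5 tcp [ 0.5887 -0.0261  0.1263] yaw 83.44 F [ 0.4 -1.3 -0.3]
0.8 [303. 313.] 25412 centre [ 0.0011 -0.0015 -0.0263] [0.065  0.0651 0.0066] plane [ 0.0065 -0.0011 -0.027 ]
```

View pics/w15.png

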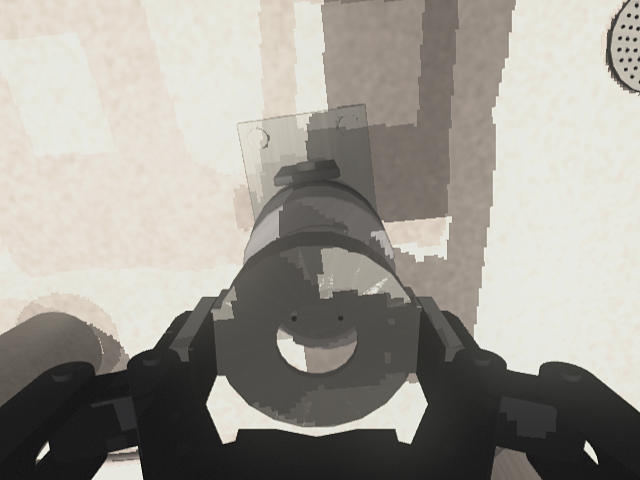

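View pics/s15.png

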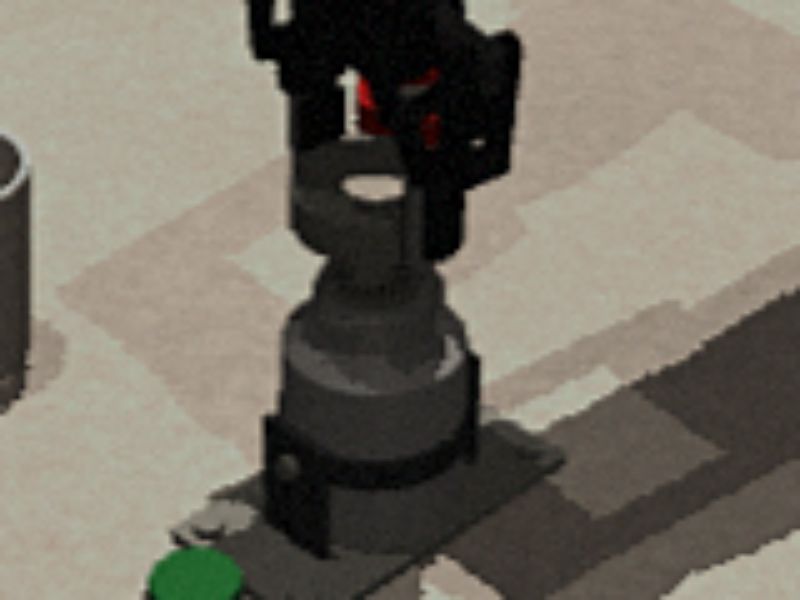

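Correcting by 1.5 mm in x and y and lowering towards the rim.

Call:
move_arm(
  steps=[6, 0.15, 0.15, -0.6, 0, 0, 0, 6, 0.15, 0.15, -1.2, 0, 0, 0, 6, 0.15, 0.15, -1.8, 0, 0, 0, 6, 0.15, 0.15, -2.2, 0, 0, 0, 6, 0.15, 0.15, -2.2, 0, 0, 0],
)

```text
clock: 15.15
position: [0.5915, -0.0242, 0.1051]
tcp_rot: [0.746, 0.666, 0.001, -0.003]
contact_force: [0.1, 0.3, -0.9]
grip_width: 0.757
```

```bash
python3 - <<'E'
from h import *
c,im,D,W=look("w16")
k=W[(abs(W[...,2]-.1315)<.003)&(np.hypot(W[...,0]-.59,W[...,1]+.024)<.013)];print("knob",len(k),np.round((k.min(0)+k.max(0))/2,4),np.ptp(k,axis=0))
k=W[(W[...,2]>.127)&(W[...,2]<.138)&(np.hypot(W[...,0]-.59,W[...,1]+.024)<.036)&(np.hypot(W[...,0]-.59,W[...,1]+.024)>.012)];print("ring",len(k),np.round((k.min(0)+k.max(0))/2,4),np.ptp(k,axis=0),np.median(k[:,2]))
E
```

```text
clock 15.15 tcp [ 0.5915 -0.0242  0.1051] yaw 83.48 F [ 0.1  0.3 -0.9]
knob 2211 [ 0.5896 -0.0256  0.1315] [0.025171   0.02281799 0.0059618 ]
ring 26644 [ 0.5911 -0.0229  0.1325] [0.06540182 0.0692004  0.01099627] 0.1332521221488286
```

View pics/w16.png

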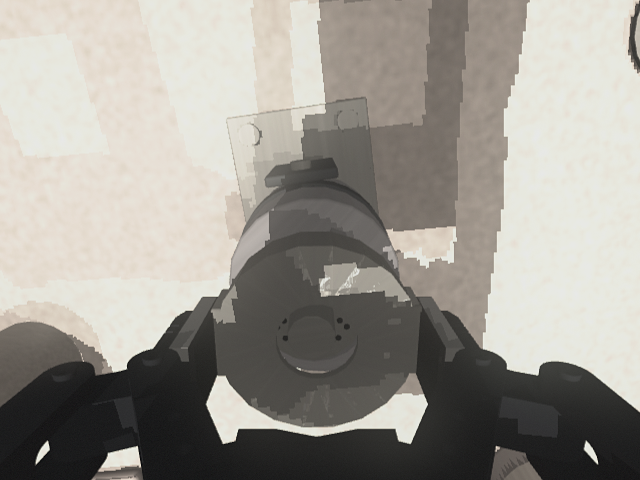

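The knob at (335,311) is inside the ring's hole. Small correction, then lowering with force checks.

Call:
move_arm(
  steps=[6, -0.1, -0.1, -0.2, 0, 0, 0, 6, -0.1, -0.1, -0.5, 0, 0, 0, 6, -0.1, -0.1, -0.8, 0, 0, 0, 6, -0.1, -0.1, -1.1, 0, 0, 0, 6, -0.1, -0.1, -1.1, 0, 0, 0],
)

```text
clock: 15.7
position: [0.5905, -0.0253, 0.0941]
tcp_rot: [0.746, 0.666, 0.001, -0.003]
contact_force: [-1.4, 0.4, -1.8]
grip_width: 0.756
```

Call:
move_arm(
  steps=[6, 0, 0, -0.2, 0, 0, 0, 6, 0, 0, -0.4, 0, 0, 0, 6, 0, 0, -0.55, 0, 0, 0, 6, 0, 0, -0.55, 0, 0, 0],
)

```text
clock: 16.1
position: [0.5905, -0.0252, 0.0885]
tcp_rot: [0.746, 0.666, 0.001, -0.004]
contact_force: [0.1, -0.4, -1.6]
grip_width: 0.753
```

Call:
move_arm(
  steps=[6, 0, 0, -0.1, 0, 0, 0, 6, 0, 0, -0.2, 0, 0, 0, 6, 0, 0, -0.2, 0, 0, 0],
)

```text
clock: 16.4
position: [0.5906, -0.0253, 0.0882]
tcp_rot: [0.746, 0.666, 0.001, -0.003]
contact_force: [-2.5, 0.1, 8.5]
grip_width: 0.76
```

```bash
python3 - <<'E'
from h import *
c,im,D,W=look("w17")
d=np.hypot(W[...,0]-.5903,W[...,1]+.0243)
for a,b in((0,.005),(.016,.03)):
    k=W[(d>a)&(d<b)&(W[...,2]>.1)];print(len(k),np.round(np.percentile(k[:,2],[5,50,95]),4))
im,D=robot.capture("scene");save("s17",cv2.resize(im[200:320,240:400],(800,600)))
E
```

```text
clock 16.4 tcp [ 0.5906 -0.0253  0.0882] yaw 83.48 F [-2.5  0.1  8.5]
848 [0.1304 0.1313 0.1321]
28350 [0.1156 0.1168 0.1847]
```

View pics/s17.png

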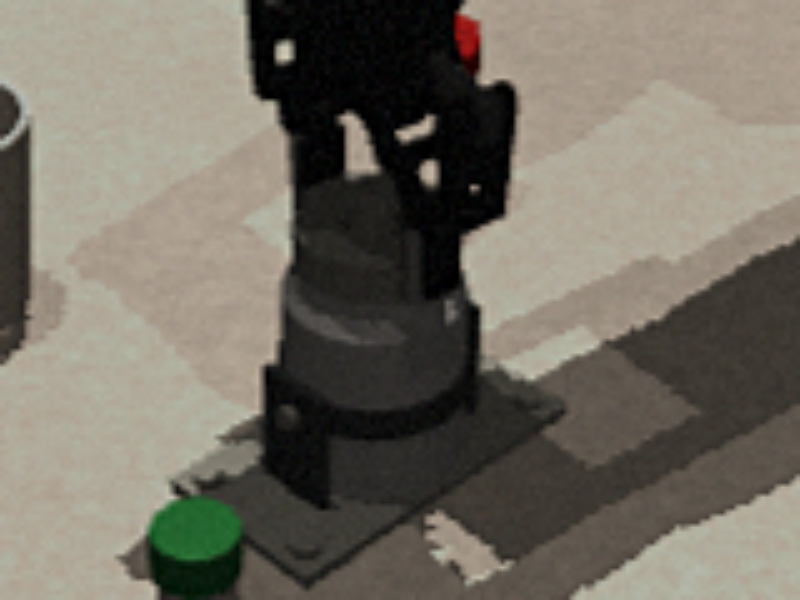

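The ring top is at 0.1168 (0.1165 expected when fully down), so the lugs are through the gaps. Turning clockwise.

Call:
move_arm(
  steps=[6, 0, 0, 0, 0, 0, -0.1, 6, 0, 0, 0, 0, 0, -0.2, 6, 0, 0, 0, 0, 0, -0.3, 6, 0, 0, 0, 0, 0, -0.4, 6, 0, 0, 0, 0, 0, -0.5, 6, 0, 0, 0, 0, 0, -0.6, 6, 0, 0, 0, 0, 0, -0.7, 6, 0, 0, 0, 0, 0, -0.8, 6, 0, 0, 0, 0, 0, -0.9, 6, 0, 0, 0, 0, 0, -1.0, 6, 0, 0, 0, 0, 0, -1.0],
)

```text
clock: 17.6
position: [0.5907, -0.0253, 0.0883]
tcp_rot: [0.974, 0.227, 0.003, -0.002]
contact_force: [-0.7, -0.4, -0.7]
grip_width: 0.754
```

```bash
python3 - <<'E'
from h import *
s=robot.sense();print(s["ft_torque"],s["contact_force"],s["position"],s["joints"]);c,im,D,W=look("w18")
E
python3 ring.py w18 .5903 -.0243 .1168
```

```text
[-0.06444278  0.06986133 -0.01587209] [-0.70174508 -0.37228733 -0.73529101] [ 0.59067283 -0.02527995  0.08829002] [-0.06517277  0.45807381  1.7204819   0.0065704   0.95866128 -0.52623146]
clock 17.6 tcp [ 0.5907 -0.0253  0.0883] yaw 26.2 F [-0.7 -0.4 -0.7]
27129 [ 0.58721375 -0.02394439]
[-1.912e+03  2.600e+01  2.000e-03  1.000e-03  6.880e+02  1.300e+03] centre [ 0.5892 -0.0229]
[-1.925e+03  2.800e+01  2.000e-03  1.000e-03  6.830e+02  1.304e+03] centre [ 0.5892 -0.0229]
[-2.066e+03  2.600e+01  2.000e-03  1.500e-03  7.580e+02  1.412e+03] centre [ 0.5892 -0.0224]
[-2.130e+03  2.800e+01  2.000e-03  1.500e-03  7.340e+02  1.432e+03] centre [ 0.5892 -0.0224]
[-2.158e+03  3.000e+01  2.000e-03  1.000e-03  6.080e+02  1.383e+03] centre [ 0.5892 -0.0229]
[-2.194e+03  2.400e+01  2.000e-03  1.000e-03  5.960e+02  1.395e+03] centre [ 0.5892 -0.0229]
[(-180, np.float64(37.1)), (-165, np.float64(42.1)), (-150, np.float64(31.0)), (-135, np.float64(32.1)), (-120, np.float64(30.6)), (-105, np.float64(31.3)), (-90, np.float64(32.6)), (-75, np.float64(33.3)), (-60, np.float64(34.2)), (-45, np.float64(34.7)), (-30, np.float64(35.0)), (-15, np.float64(35.2)), (0, np.float64(37.2)), (15, np.float64(35.8)), (30, np.float64(47.2)), (45, np.float64(35.5)), (60, np.float64(33.8)), (75, np.float64(33.0)), (90, np.float64(32.3)), (105, np.float64(31.6)), (120, np.float64(31.0)), (135, np.float64(30.3)), (150, np.float64(29.6)), (165, np.float64(29.2))]
```

View pics/w18.png

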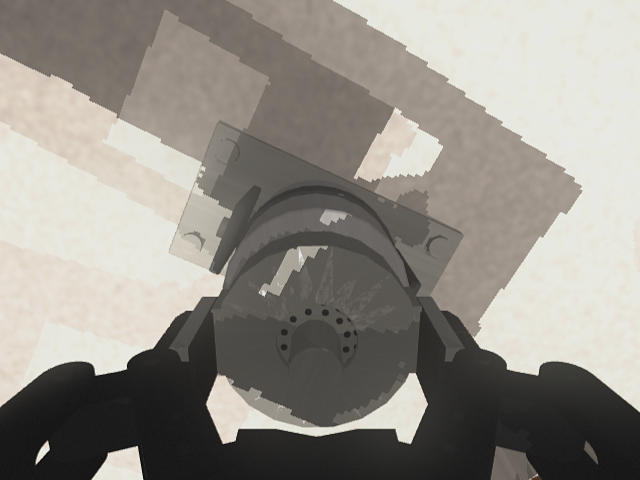

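The ring follows freely and the ears are at 26°. Continuing towards the bracket's 1.6°.

Call:
move_arm(
  steps=[6, 0, 0, 0, 0, 0, -0.08, 6, 0, 0, 0, 0, 0, -0.16, 6, 0, 0, 0, 0, 0, -0.24, 6, 0, 0, 0, 0, 0, -0.3, 6, 0, 0, 0, 0, 0, -0.36, 6, 0, 0, 0, 0, 0, -0.4, 6, 0, 0, 0, 0, 0, -0.43, 6, 0, 0, 0, 0, 0, -0.43],
)

```text
clock: 18.45
position: [0.5907, -0.0253, 0.0883]
tcp_rot: [1.0, 0.015, 0.003, -0.001]
contact_force: [0.0, -0.6, -0.3]
grip_width: 0.756
```

```bash
python3 - <<'E'
from h import *
s=robot.sense();print(s["ft_torque"],s["contact_force"]);c,im,D,W=look("w19")
k=(abs(W[...,2]-.006)<.0025)&(abs(W[...,0]-.588)<.09)&(abs(W[...,1]+.027)<.055)
k=cv2.morphologyEx(k.astype(np.uint8),cv2.MORPH_OPEN,np.ones((5,5)))
# long edge: max-y boundary
P=W[k>0];xs=np.arange(.53,.65,.002);e=np.array([[x,P[abs(P[:,0]-x)<.001][:,1].max()] for x in xs if (abs(P[:,0]-x)<.001).sum()>5])
f=np.polyfit(e[:,0],e[:,1],1);r=abs(e[:,1]-np.polyval(f,e[:,0]));f=np.polyfit(*e[r<.002].T,1);print("edge yaw",np.degrees(np.arctan(f[0])),len(e))
E
```

```text
[ 0.03034885 -0.02290411  0.01052528] [ 0.02594032 -0.62663901 -0.25458466]
clock 18.45 tcp [ 0.5907 -0.0253  0.0883] yaw 1.76 F [ 0.  -0.6 -0.3]
edge yaw 1.66219918800952 60
```

View pics/w19.png

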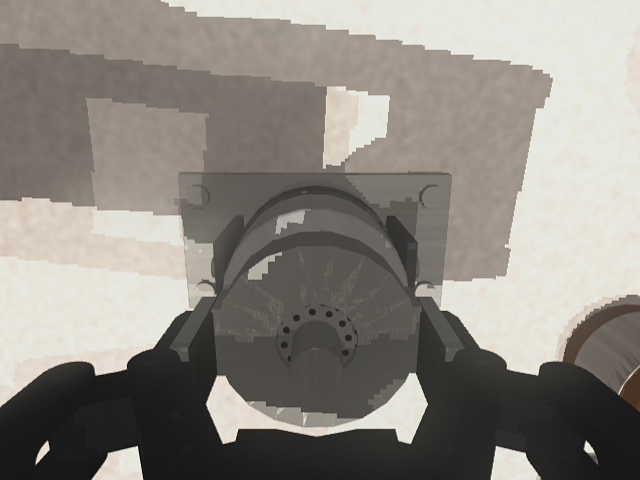

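The tool (ears) is at 1.76° and the bracket's edge at 1.66°: aligned. Torque is still near zero, so I'll nudge slightly further to check that it is snug.

Call:
move_arm(
  steps=[6, 0, 0, 0, 0, 0, -0.015, 6, 0, 0, 0, 0, 0, -0.03, 6, 0, 0, 0, 0, 0, -0.03],
)

```text
clock: 18.8
position: [0.5907, -0.0253, 0.0883]
tcp_rot: [1.0, 0.001, 0.003, -0.001]
contact_force: [-0.5, -0.6, 0.0]
grip_width: 0.752
```

```bash
python3 - <<'E'
from h import *
s=robot.sense();print(s["ft_torque"],s["contact_force"],s["joint_torque"][[0,5]],s["grip_width"])
c,im,D,W=look("w20");s=robot.sense();print(s["ft_torque"])
E
```

```text
[-0.05847834 -0.00319464 -0.02603135] [-0.51062095 -0.6449962   0.01465256] [0.06974325 0.06166705] 0.7515776845446359
clock 18.8 tcp [ 0.5907 -0.0253  0.0883] yaw 0.06 F [-0.5 -0.6  0. ]
[-0.05132904  0.00386101 -0.00396159]
```

Call:
move_arm(
  steps=[6, 0, 0, 0, 0, 0, -0.02, 6, 0, 0, 0, 0, 0, -0.035, 6, 0, 0, 0, 0, 0, -0.035],
)

```text
clock: 19.15
position: [0.5907, -0.0254, 0.0883]
tcp_rot: [1.0, -0.017, 0.003, -0.001]
contact_force: [0.1, 0.0, -1.1]
grip_width: 0.759
```

```bash
python3 - <<'E'
from h import *
s=robot.sense();print(s["ft_torque"],s["contact_force"],s["joint_torque"],s["grip_width"])
c,im,D,W=look("w21");s=robot.sense();print(s["ft_torque"],s["joint_torque"][[0,5]]);save("w21c",im[180:440,180:460])
E
```

```text
[-0.07344333 -0.04751596  0.02411656] [ 0.06537097  0.01614847 -1.07582069] [  0.15503325 -45.65075397 -19.8740387    0.09114565   0.07339888
   0.0719091 ] 0.7588226037507378
clock 19.15 tcp [ 0.5907 -0.0254  0.0883] yaw -1.95 F [ 0.1  0.  -1.1]
[-0.08319452 -0.1426635  -0.02343061] [0.16821681 0.0226913 ]
```

View pics/w21c.png

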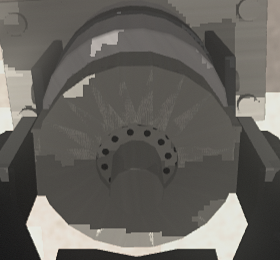

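Call:
move_arm(
  steps=[6, 0, 0, 0, 0, 0, -0.02, 6, 0, 0, 0, 0, 0, -0.035, 6, 0, 0, 0, 0, 0, -0.035],
)

```text
clock: 19.5
position: [0.5907, -0.0254, 0.0882]
tcp_rot: [0.999, -0.035, 0.003, -0.001]
contact_force: [0.0, -0.9, -1.0]
grip_width: 0.76
```

```bash
python3 - <<'E'
from h import *
s=robot.sense();print(s["ft_torque"],s["contact_force"],s["joint_torque"][[0,5]],s["grip_width"])
c,im,D,W=look("w22");s=robot.sense();print(s["ft_torque"],s["joint_torque"][[0,5]])
for t in("w17","w19","w22"):
    pass
d=np.hypot(W[...,0]-.5903,W[...,1]+.0243);m=(d>.016)&(d<.03)&(W[...,2]>.108)&(W[...,2]<.125);k=W[m];A=np.c_[k[:,:2]-[.5903,-.0243],np.ones(len(k))]
print("ring top",np.median(k[:,2]),np.linalg.lstsq(A,k[:,2],rcond=None)[0])
E
```

```text
[-0.10842236 -0.01911321 -0.00196755] [ 0.02534763 -0.88154167 -1.01489804] [0.31073319 0.06330928] 0.7604389467090092
clock 19.5 tcp [ 0.5907 -0.0254  0.0882] yaw -3.97 F [ 0.  -0.9 -1. ]
[-0.12499973 -0.08971891 -0.00580414] [0.32322879 0.01734168]
ring top 0.11638880423615286 [-5.84104297e-05  1.19052734e-04  1.16391997e-01]
```

```bash
python3 - <<'E'
from h import *
a=[np.load(t+".npz")["im"][200:440,200:440] for t in("w18","w19","w22")]
save("cmp",np.clip(np.hstack([cv2.resize(x,(266,266)) for x in a]).astype(float)*1.8,0,255).astype(np.uint8))
E
```

```text
(no output)
```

View pics/cmp.png

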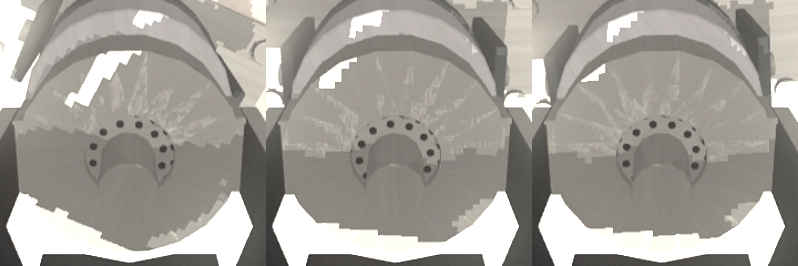

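The ears stay flush with the pads, so the ring follows the tool. Continuing in small steps until the torque rises.

Call:
move_arm(
  steps=[6, 0, 0, 0, 0, 0, -0.015, 6, 0, 0, 0, 0, 0, -0.03, 6, 0, 0, 0, 0, 0, -0.03],
)

```text
clock: 19.85
position: [0.5906, -0.0255, 0.0883]
tcp_rot: [0.999, -0.05, 0.003, -0.001]
contact_force: [1.0, 0.4, -1.7]
grip_width: 0.751
```

```bash
python3 - <<'E'
from h import *
for i in range(3):
    s=robot.sense();print(np.round(s["ft_torque"],3),np.round(s["contact_force"],2),np.round(s["joint_torque"][[0,5]],3),s["grip_width"],s["clock"])
    robot.capture("wrist")
c,im,D,W=look("w23")
E
```

```text
[-0.148 -0.059  0.015] [ 1.04  0.35 -1.68] [0.42  0.091] 0.7508144418971147 19.85
[-0.187 -0.026  0.033] [ 0.27 -0.25 -1.02] [0.453 0.033] 0.7569104969265126 19.9
[-0.182 -0.042  0.005] [ 0.09 -0.31  0.05] [0.462 0.019] 0.7511554461102313 19.95
clock 20.0 tcp [ 0.5906 -0.0255  0.0883] yaw -5.68 F [ 0.7 -1.2 -1.2]
```

Call:
move_arm(
  steps=[6, 0, 0, 0.05, 0, 0, 0, 6, 0, 0, 0.1, 0, 0, 0, 6, 0, 0, 0.1, 0, 0, 0],
)

```text
clock: 20.35
position: [0.5905, -0.0255, 0.0884]
tcp_rot: [0.999, -0.05, 0.003, -0.001]
contact_force: [2.8, -1.3, -9.1]
grip_width: 0.756
```

```bash
python3 - <<'E'
from h import *
for i in range(3):
    s=robot.sense();print(np.round(s["ft_torque"],3),np.round(s["contact_force"],2),np.round(s["joint_torque"][[0,5]],3),np.round(s["position"],5),s["clock"])
    robot.capture("wrist")
E
```

```text
[-0.12  -0.414 -0.005] [ 2.84 -1.28 -9.06] [0.377 0.048] [ 0.59052 -0.02546  0.0884 ] 20.35
[-0.199 -0.466  0.031] [ 3.36 -0.57 -9.16] [0.38  0.049] [ 0.59051 -0.02545  0.08841] 20.4
[-0.152 -0.562  0.043] [ 3.13 -0.72 -9.3 ] [0.381 0.049] [ 0.59051 -0.02545  0.08843] 20.45
```

No vertical slack: a 1 mm lift command gives 9 N and 0.1 mm of motion, so the lugs are engaged. The ears are now 7° past line, so I'll ease back about 4° and repeat the slack test there.

Call:
move_arm(
  steps=[6, 0, 0, -0.02, 0, 0, 0, 6, 0, 0, -0.02, 0, 0, 0.03, 6, 0, 0, -0.02, 0, 0, 0.07, 6, 0, 0, -0.02, 0, 0, 0.07],
)

```text
clock: 20.9
position: [0.5903, -0.0248, 0.0885]
tcp_rot: [1.0, -0.015, 0.003, -0.002]
contact_force: [0.4, 1.5, -5.7]
grip_width: 0.756
```

```bash
python3 - <<'E'
from h import *
for i in range(3):
    s=robot.sense();print(np.round(s["ft_torque"],3),np.round(s["contact_force"],2),np.round(s["joint_torque"][[0,5]],3),np.round(s["position"],5),s["clock"])
    robot.capture("wrist")
E
```

```text
[ 0.277 -0.229 -0.034] [ 0.36  1.49 -5.73] [-1.054 -0.182] [ 0.59027 -0.02485  0.08849] 20.9
[ 0.336 -0.184 -0.014] [ 0.6   1.51 -4.69] [-1.195 -0.068] [ 0.59028 -0.02486  0.08847] 20.95
[ 0.341 -0.153 -0.019] [ 1.81  2.87 -5.51] [-1.331 -0.037] [ 0.5903  -0.02494  0.08848] 21.0
```

Call:
move_arm(
  steps=[6, 0, 0, 0.05, 0, 0, 0, 6, 0, 0, 0.1, 0, 0, 0, 6, 0, 0, 0.1, 0, 0, 0],
)

```text
clock: 21.35
position: [0.5902, -0.0249, 0.0887]
tcp_rot: [1.0, -0.015, 0.002, -0.002]
contact_force: [2.7, 2.0, -12.2]
grip_width: 0.755
```

```bash
python3 - <<'E'
from h import *
for i in range(3):
    s=robot.sense();print(np.round(s["ft_torque"],3),np.round(s["contact_force"],2),np.round(s["joint_torque"][[0,5]],3),np.round(s["position"],5),s["clock"])
    robot.capture("wrist")
E
```

```text
[ 0.26  -0.617  0.02 ] [  2.74   2.02 -12.18] [-1.001 -0.021] [ 0.5902  -0.02489  0.08874] 21.35
[ 0.22  -0.581 -0.078] [  2.74   2.57 -13.15] [-1.036 -0.023] [ 0.59018 -0.02488  0.08875] 21.4
[ 0.265 -0.681 -0.074] [  2.4    2.27 -13.33] [-1.065 -0.025] [ 0.59019 -0.02487  0.08878] 21.45
```

At 3.6° past line the ring gives about 0.3 mm under the lift, while at 7° it gave almost nothing. I'll push it down and retighten clockwise to about 5.5° past line, ending on a clockwise motion.

Call:
move_arm(
  steps=[6, 0.02, 0, -0.08, 0, 0, 0, 6, 0.02, 0, -0.15, 0, 0, 0, 6, 0.02, 0, -0.15, 0, 0, -0.02, 6, 0.02, 0, -0.15, 0, 0, -0.04, 6, 0.02, 0, -0.15, 0, 0, -0.06, 6, 0.02, 0, -0.15, 0, 0, -0.065],
)

```text
clock: 22.1
position: [0.5906, -0.0253, 0.0883]
tcp_rot: [0.999, -0.048, 0.003, -0.001]
contact_force: [-2.2, -1.3, 4.1]
grip_width: 0.756
```

```bash
python3 - <<'E'
from h import *
for i in range(3):
    s=robot.sense();print(np.round(s["ft_torque"],3),np.round(s["contact_force"],2),np.round(s["joint_torque"][[0,5]],3),np.round(s["position"],5),s["clock"])
    robot.capture("wrist")
c,im,D,W=look("w24")
E
```

```text
[-0.227  0.246  0.131] [-2.24 -1.26  4.12] [0.638 0.178] [ 0.59063 -0.02533  0.08827] 22.1
[-0.309  0.296  0.1  ] [-2.52 -1.36  4.78] [0.822 0.158] [ 0.59061 -0.02533  0.08828] 22.15
[-0.374  0.367  0.098] [-2.63 -1.92  5.86] [1.014 0.125] [ 0.59062 -0.02532  0.08824] 22.2
clock 22.25 tcp [ 0.5906 -0.0253  0.0882] yaw -5.44 F [-2.4 -1.8  5.6]
```

It is now clearly resisting: torque about z is 0.1 Nm with the ears 7° past line. I had asked for about 5.5°, so I'll ease back 1.7° and check for slack before letting go.

Call:
move_arm(
  steps=[6, 0, 0, 0, 0, 0, 0.015, 6, 0, 0, 0, 0, 0, 0.03, 6, 0, 0, 0.04, 0, 0, 0.03, 6, 0, 0, 0.08, 0, 0, 0.03, 6, 0, 0, 0.08, 0, 0, 0.03],
)

```text
clock: 22.8
position: [0.5906, -0.0252, 0.0884]
tcp_rot: [0.999, -0.032, 0.003, -0.001]
contact_force: [1.0, 0.0, -5.2]
grip_width: 0.757
```

```bash
python3 - <<'E'
from h import *
for i in range(2):
    s=robot.sense();print(np.round(s["ft_torque"],3),np.round(s["contact_force"],2),np.round(s["joint_torque"][[0,5]],3),np.round(s["position"],5),s["clock"])
    robot.capture("wrist")
c,im,D,W=look("w25")
E
```

```text
[-0.035 -0.182 -0.05 ] [ 1.03  0.01 -5.24] [-0.024 -0.014] [ 0.5906  -0.02519  0.08835] 22.8
[ 0.029 -0.23  -0.01 ] [ 1.42  0.56 -4.67] [-0.036 -0.016] [ 0.59059 -0.02519  0.08836] 22.85
clock 22.9 tcp [ 0.5906 -0.0252  0.0884] yaw -3.73 F [ 0.9 -0.1 -5.8]
```

Only 0.1 mm of give at 5 N, so it is still snug, with the ears about 5° past the bracket line. Releasing and rising to check.

Call:
move_arm(
  steps=[6, 0, 0, -0.05, 0, 0, 0, 8.2, 0, 0, -0.05, 0, 0, 0, 8.2, 0, 0, -0.05, 0, 0, 0, 8.2, 0, 0, -0.05, 0, 0, 0, 8.2, 0, 0, 3, 0, 0, 0, 8.2, 0, 0, 6, 0, 0, 0, 8.2, 0, -2, 9, 0, 0, 0, 8.2, 0, -5, 11, 0, 0, 0, 8.2, 0, -7.5, 11, 0, 0, 0, 8.2, 0, -7.5, 11, 0, 0, 0, 8.2, 0, -7.5, 11, 0, 0, 0],
)

```text
clock: 24.05
position: [0.5903, -0.1003, 0.1984]
tcp_rot: [0.999, -0.033, 0.003, -0.002]
contact_force: [0.3, -0.5, -0.1]
grip_width: 0.955
```

```bash
python3 - <<'E'
from h import *
c,im,D,W=look("w26")
k=(abs(W[...,2]-.006)<.0025)&(abs(W[...,0]-.588)<.09)&(abs(W[...,1]+.027)<.055)
k=cv2.morphologyEx(k.astype(np.uint8),cv2.MORPH_OPEN,np.ones((5,5)));p=W[k>0];print("plate",cv2.minAreaRect((p[:,:2]*1000).astype(np.float32)))
d=np.hypot(W[...,0]-.5903,W[...,1]+.0243)
for a,b in((0,.005),(.016,.03)):
    q=W[(d>a)&(d<b)&(W[...,2]>.1)];print(np.round(np.percentile(q[:,2],[5,50,95]),4))
for n in("top","scene"):
    i2,_=robot.capture(n);save(n+"26",i2)
E
python3 ring.py w26 .5903 -.0243 .1165
```

```text
clock 24.05 tcp [ 0.5903 -0.1003  0.1984] yaw -3.8 F [ 0.3 -0.5 -0.1]
plate ((590.2079467773438, -23.811046600341797), (150.10914611816406, 80.11980438232422), 1.6189029216766357)
[0.1302 0.1313 0.1326]
[0.1153 0.1164 0.1175]
11394 [ 0.59005448 -0.02228491]
[ 18. 178.   0.   0. 254. 118.] centre [ 0.5901 -0.0223]
[-30. 176.   0.   0. 238. 134.] centre [ 0.5901 -0.0223]
[-4.50e+01  1.78e+02  5.00e-04  0.00e+00  2.39e+02  1.42e+02] centre [ 0.5906 -0.0223]
[-6.40e+01  1.76e+02  5.00e-04  0.00e+00  2.32e+02  1.48e+02] centre [ 0.5906 -0.0223]
[-74.   0.   0.   0. 222. 148.] centre [ 0.5901 -0.0223]
[-9.10e+01  1.78e+02  0.00e+00 -5.00e-04  2.53e+02  1.72e+02] centre [ 0.5901 -0.0228]
[(-180, np.float64(33.6)), (-165, np.float64(34.2)), (-150, np.float64(32.1)), (-135, np.float64(31.9)), (-120, np.float64(32.1)), (-105, np.float64(32.1)), (-90, np.float64(32.2)), (-75, np.float64(32.2)), (-60, np.float64(32.3)), (-45, np.float64(32.3)), (-30, np.float64(34.8)), (-15, np.float64(33.5)), (0, np.float64(33.9)), (15, np.float64(34.4)), (30, np.float64(32.1)), (45, np.float64(32.1)), (60, np.float64(32.1)), (75, np.float64(32.1)), (90, np.float64(32.1)), (105, np.float64(31.9)), (120, np.float64(32.0)), (135, np.float64(31.8)), (150, np.float64(34.1)), (165, np.float64(33.0))]
```

View pics/w26.png

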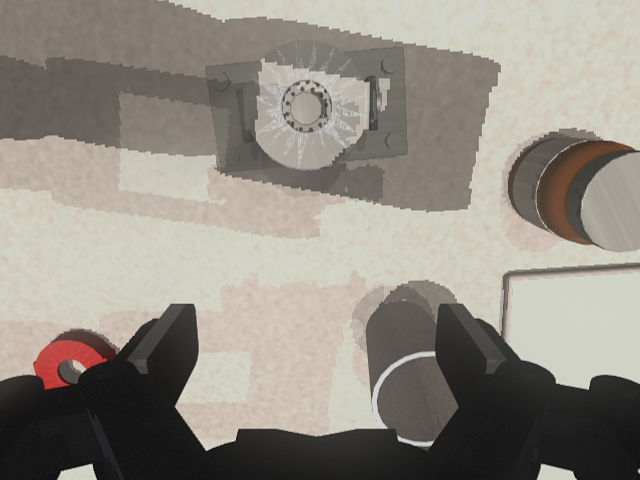

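View pics/scene26.png

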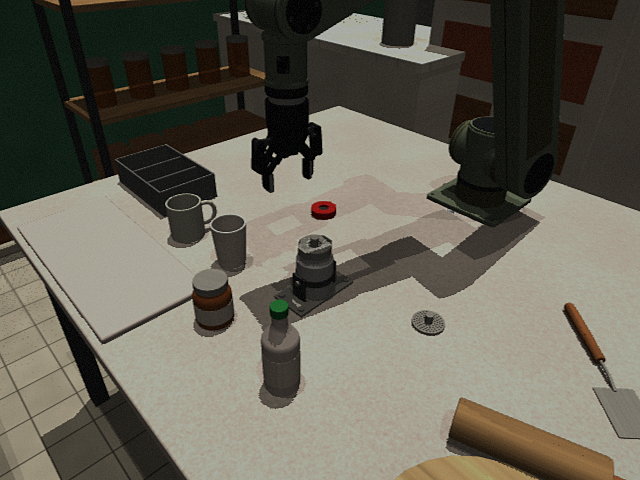

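The wrist view shows the ring level on the jar at (105,308), with the knob through it and its ears along the bracket. In the scene view all bystanders are standing and the arm is clear. Handing in.

```bash
python3 -c "
from plant import robot
print(robot.hand_in(), robot.sense()['clock'])"
```

```text
the job is handed in; nothing more can be done
the job is handed in; nothing more can be done
```

The job is handed in: the small sieve sits in the jar's mouth, knob up, and the steel ring is screwed down over it. It took about 24 s of the 61 s allowed.

- **Sieve:** I measured its top about 1.5 mm above the rim before fitting the ring, which is the seated height.
- **Ring:** It went down with its ears about 82° anticlockwise of the bracket, dropped fully, and was turned clockwise. At the end its top is at 116.4 mm (116.5 expected) and it is level.
- **Bystanders:** The last scene view shows them all standing, and the arm is clear of everything.

Some checks disagreed or were not clean:

- **Ears and snugness:** The ring was not tight at exact alignment; it only clearly resisted when the ears were about 7° past the bracket line. I eased back about 1.7° and left it there, so the last turn was slightly anticlockwise. A light upward pull before release then showed about 0.1 mm of give at 5 N.
- **Ear angle:** By the tool angle at release the ears are about 5° past the bracket line. The final picture fit, which has 2° steps, gives 3.5 to 5.5°.
- **Fingertips:** In both cameras they stood about 8 to 20 mm behind the reported tool point, where the description says 25 mm ahead. I worked from the pictures.

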